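# Collect and count the used ink cartridges

### The job

Collect all the used ink cartridges in the tray: hold the tray by its handle under the lip of the chute, push the paddle with it and catch everything that slides out without letting any of it fall on the desk, and gather up the ones left lying on the desk too. Stand the tray with all the cartridges wholly on the cork mat, and press the tally counter's button, which starts at 0, until the drum shows how many cartridges are in the tray. Leave the other things on the desk where they are.

Things in the scene. Friction and masses are not known exactly. Their poses are not given: they have to be found in the camera images.
- chute: aluminium trough on a grey stand, fixed to the desk, sloping 30 deg; its +x points level and uphill. Origin on the desk under the stand. Trough 42 mm wide inside, walls 34 mm high, 250 mm long from the lip up (top end 265 mm above the desk); its slippery floor lets cartridges slide off when the gate is down. Base plate 10 mm thick, 170 x 100 mm, begins 75 mm uphill of the lip in plan
- chute_lip (a point): middle of the lower edge of the chute floor, where cartridges slide off, 140 mm above the desk; axes as the chute. The gate, a black plate 20 mm high across the trough, stands 10 mm uphill of it
- chute_paddle (a joint): black upright plate under the lip, 60 mm wide, 66 to 122 mm above the desk, face level with the lip in plan. Pushed level and uphill (chute +x), 0 to 0.030 m, it lowers the gate 0.87 as far: cartridges slide over from about 0.022 on, best held fully in. A spring (0.6 to 2.1 N) pushes back and shuts the gate. Push it with the tray's end wall, like a glass at an ice dispenser
- cart1: plastic ink cartridge, a black block with pale labels, 62 x 32 x 28 mm, 45 g or so; origin at its centre, x along its length. Starts in the chute behind the gate
- cart2: plastic ink cartridge, a black block with pale labels, 62 x 32 x 28 mm, 45 g or so; origin at its centre, x along its length. Starts in the chute behind the gate
- cart3: plastic ink cartridge, a black block with pale labels, 62 x 32 x 28 mm, 45 g or so; origin at its centre, x along its length; None if it is not there this time. Starts in the chute behind the gate
- stray1: plastic ink cartridge, a black block with pale labels, 62 x 32 x 28 mm, 45 g or so; origin at its centre, x along its length; None if it is not there this time. Starts lying flat on the desk
- stray2: plastic ink cartridge, a black block with pale labels, 62 x 32 x 28 mm, 45 g or so; origin at its centre, x along its length; None if it is not there this time. Starts lying flat on the desk
- stray3: plastic ink cartridge, a black block with pale labels, 62 x 32 x 28 mm, 45 g or so; origin at its centre, x along its length; None if it is not there this time. Starts lying flat on the desk
- tray: loose grey open tray 200 (x) x 140 (y) x 60 mm high, walls and floor 5 mm, about 250 g. Arch handle over its middle: legs 16 mm wide rise from the middle of the long sides to a wooden bar along y, 14 x 14 mm, 140 mm long, its middle 125 mm above the underside. Origin: centre of the underside; z up. Both ends alike
- mat: cork mat fixed to the desk, 260 (x) x 200 (y) x 3 mm; origin at the centre of its underside
- counter: white tally counter fixed to the desk, 100 (x) x 110 (y) x 86 mm high; on top a round grey button (at y = -28 mm) and a window (at y = +22 mm, two black index marks) over a drum numbered 0 to 9, read from the -x side. Origin: centre of its underside
- button_top (a point): centre of the top of the counter's button: 34 mm across, 105 mm above the desk at rest; moves with the button
- counter_button (a joint): travel of the button, 0 (up) to 0.0125 m (down). About 1 N starts it, about 5 N brings it to its hard stop; a spring lifts it. Each full press after a full release turns the drum on by one number; a part press turns it part of the way and the next full press completes that step
- counter_drum (a joint): angle of the number drum, rad; 0 when 0 is at the index marks, +0.628 (36 deg) per number; it turns one way only, 9 is followed by 0. At the start it is at 0 or up to 0.1 rad past it (the first press still brings 1)
- counter_index (a point): index point in the window, where the number is read; fixed to the counter
- num4 (a point): the number 4 on the drum's rim (30 mm radius)
- num5 (a point): the number 5 on the drum's rim (30 mm radius)
- num6 (a point): the number 6 on the drum's rim (30 mm radius)
- mug: white mug, 76 mm across, 90 mm high; a bystander
- stapler: black stapler 140 mm long, a bystander
- tape: roll of clear tape 90 mm across, a bystander
- mouse: black computer mouse 62 mm across, a bystander
- penpot: dark pen pot 72 mm across, 100 mm high with pens up to 160 mm, a bystander
Things that resemble listed ones, but are neither listed nor needed, are in the scene too. Leave any yellow look-alike of the stray3 alone. Of the things shaped like the tray, the grey one is meant.

How it is judged:
On the way:
1. every cartridge of the chute is in the tray while the tray is held off the desk (x of cart1 in the frame of tray between -0.095 and 0.095 m and y of cart1 in the frame of tray between -0.065 and 0.065 m and z of cart1 in the frame of tray between 0 and 0.08 m and x of cart2 in the frame of tray between -0.095 and 0.095 m and y of cart2 in the frame of tray between -0.065 and 0.065 m and z of cart2 in the frame of tray between 0 and 0.08 m and x of cart3 in the frame of tray between -0.095 and 0.095 m and y of cart3 in the frame of tray between -0.065 and 0.065 m and z of cart3 in the frame of tray between 0 and 0.08 m and height (world z) of tray above 0.015 m), for 0.2 s.
At the end, for the whole second after the job is handed in: All cartridges present lie inside the tray; it stands upright and at rest on the mat, centre within 31 mm along and across it, turned by under 0.42 rad (either end first); the number of cartridges (4 to 6) is within 6 mm of the counter index (x of cart1 in the frame of tray between -0.095 and 0.095 m and y of cart1 in the frame of tray between -0.065 and 0.065 m and z of cart1 in the frame of tray between 0 and 0.08 m and x of cart2 in the frame of tray between -0.095 and 0.095 m and y of cart2 in the frame of tray between -0.065 and 0.065 m and z of cart2 in the frame of tray between 0 and 0.08 m and x of cart3 in the frame of tray between -0.095 and 0.095 m and y of cart3 in the frame of tray between -0.065 and 0.065 m and z of cart3 in the frame of tray between 0 and 0.08 m and x of stray1 in the frame of tray between -0.095 and 0.095 m and y of stray1 in the frame of tray between -0.065 and 0.065 m and z of stray1 in the frame of tray between 0 and 0.08 m and x of stray2 in the frame of tray between -0.095 and 0.095 m and y of stray2 in the frame of tray between -0.065 and 0.065 m and z of stray2 in the frame of tray between 0 and 0.08 m and x of stray3 in the frame of tray between -0.095 and 0.095 m and y of stray3 in the frame of tray between -0.065 and 0.065 m and z of stray3 in the frame of tray between 0 and 0.08 m and linear speed of each of cart1, cart2, cart3, stray1, stray2, stray3 below 0.03 m/s and x of tray in the frame of mat between -0.031 and 0.031 m and y of tray in the frame of mat between -0.031 and 0.031 m and angle between the x axis of tray and the x axis of mat, either way round below 0.42 rad and angle between tray's own z axis and vertical below 0.06 rad and height (world z) of tray below 0.008 m and linear speed of tray below 0.02 m/s and ((distance between num4 and counter_index below 0.006 m and height (world z) of each of cart3, stray1 below -500 m and not (height (world z) of stray2 below -500 m and height (world z) of mat above -5 m) and not (height (world z) of stray3 below -500 m and height (world z) of mat above -5 m)) or (distance between num4 and counter_index below 0.006 m and height (world z) of each of cart3, stray2 below -500 m and not (height (world z) of stray1 below -500 m and height (world z) of mat above -5 m) and not (height (world z) of stray3 below -500 m and height (world z) of mat above -5 m)) or (distance between num4 and counter_index below 0.006 m and height (world z) of each of cart3, stray3 below -500 m and not (height (world z) of stray1 below -500 m and height (world z) of mat above -5 m) and not (height (world z) of stray2 below -500 m and height (world z) of mat above -5 m)) or (distance between num5 and counter_index below 0.006 m and height (world z) of cart3 below -500 m and not (height (world z) of stray1 below -500 m and height (world z) of mat above -5 m) and not (height (world z) of stray2 below -500 m and height (world z) of mat above -5 m) and not (height (world z) of stray3 below -500 m and height (world z) of mat above -5 m)) or (distance between num4 and counter_index below 0.006 m and not (height (world z) of cart3 below -500 m and height (world z) of mat above -5 m) and height (world z) of each of stray1, stray2 below -500 m and not (height (world z) of stray3 below -500 m and height (world z) of mat above -5 m)) or (distance between num4 and counter_index below 0.006 m and not (height (world z) of cart3 below -500 m and height (world z) of mat above -5 m) and height (world z) of each of stray1, stray3 below -500 m and not (height (world z) of stray2 below -500 m and height (world z) of mat above -5 m)) or (distance between num5 and counter_index below 0.006 m and not (height (world z) of cart3 below -500 m and height (world z) of mat above -5 m) and height (world z) of stray1 below -500 m and not (height (world z) of stray2 below -500 m and height (world z) of mat above -5 m) and not (height (world z) of stray3 below -500 m and height (world z) of mat above -5 m)) or (distance between num4 and counter_index below 0.006 m and not (height (world z) of cart3 below -500 m and height (world z) of mat above -5 m) and not (height (world z) of stray1 below -500 m and height (world z) of mat above -5 m) and height (world z) of each of stray2, stray3 below -500 m) or (distance between num5 and counter_index below 0.006 m and not (height (world z) of cart3 below -500 m and height (world z) of mat above -5 m) and not (height (world z) of stray1 below -500 m and height (world z) of mat above -5 m) and height (world z) of stray2 below -500 m and not (height (world z) of stray3 below -500 m and height (world z) of mat above -5 m)) or (distance between num5 and counter_index below 0.006 m and not (height (world z) of cart3 below -500 m and height (world z) of mat above -5 m) and not (height (world z) of stray1 below -500 m and height (world z) of mat above -5 m) and not (height (world z) of stray2 below -500 m and height (world z) of mat above -5 m) and height (world z) of stray3 below -500 m) or (distance between num6 and counter_index below 0.006 m and not (height (world z) of cart3 below -500 m and height (world z) of mat above -5 m) and not (height (world z) of stray1 below -500 m and height (world z) of mat above -5 m) and not (height (world z) of stray2 below -500 m and height (world z) of mat above -5 m) and not (height (world z) of stray3 below -500 m and height (world z) of mat above -5 m)))); the robot touches nothing.
It fails at once if a cartridge from the chute falls on the desk (contact force between any of cart1, cart2, cart3 and table above 0.3 N).
It fails at once if a bystander is shifted by more than 30 mm (distance of any of mug, stapler, tape, mouse, penpot from where it was at the start of the episode above 0.03 m).
Of cart3, stray1, stray2, stray3 only 2 to 4 are there at a start; the rules pass over those that are not, and their reading is None.
At some moment in a run one of stray1, stray2, stray3 may be knocked a few centimetres aside while the robot is not near it.
It also fails if it takes over 208 s, if anything falls off the work surface, if the arm or the gripper's body presses on something with over 40 N, if the wrist force passes 120 N, or if a joint passes its speed limit or range.

### The arm

A 6-joint arm with a two-finger parallel gripper is mounted at the origin on the work surface. World frame = base frame: x ahead of the robot, y to its left, z up, the work surface at z = 0. Lengths are in m, angles in rad, forces in N, time in s.
With the tool pointing down it reaches from about 0.3 to 0.875 m from the base axis. Payload 6.4 kg.
Tool frame: the origin (TCP) lies midway between the tips of the shut fingers; the grasp point (between the pads) lies 19 mm behind it (ctrl.pinch_z is the distance from the TCP to the grasp point, in m); z points along the fingers, y is the line along which they close (so a half turn about z gives the same grasp; the last joint's range is limited). The gripper opens to 85 mm and grips with 20 to 120 N. Pads are 22 mm wide; open, the fingers measure 114 mm over their backs; the gripper's body (76 mm by 85 mm) begins 54 mm behind the grasp point. The pads swing forward as they close: fully open they stand 13 mm farther back than shut.
Start: joints at [-1.308, 0.181, 1.607, -0, 1.354, -0.206], TCP at [0.26, -0.513, 0.231] pointing down, gripper open.
Joint ranges: [-2.99, 2.99], [-0.89, 2.07], [0.3, 2.58], [-1.14, 4.28], [0, 2.63], [-3.12, 3.12]. Speed limits (rad/s): [2.57, 2.57, 3.01, 3.14, 3.14, 3.14].

### API

Orientations are given as a unit quaternion [w, x, y, z].
In Python, from bench import ctrl gives the robot as it stands.
- The arm moves only by the tool apply_moves, never from a script. Its argument "moves" is a list of rows, each an object with "jaw": the opening, from 0 (shut) to 1 (fully open); "offset": the shift along the tool's x, y, z in mm, a list of three; "rot": the turn, a rotation vector about the tool's x, y, z in degrees, a list of three. In form: [{"jaw": jaw, "offset": [dx, dy, dz], "rot": [ax, ay, az]}, ...]. A call has exactly 5 rows; each row shifts and turns the commanded pose from where the row before left it, along the tool's axes as they then stand; what a row does not reach is not made up. A row lasts 1/8 s, in which the tool goes at most 62.5 mm and 10.7 degrees, less where a joint would pass 70% of its speed; a pose out of reach is approached as far as the arm can. A call is refused whole if a number of a shift passes 62.5 or a number of a turn 10.7, either way. A call with a gripper value outside its range is refused whole. The fingers move at their own pace and stop on an object; the grip force is fixed at half the most. Time passes only in rows, so rows that do not move let the fingers close, or fill a call up. It gives the time, the measured TCP pose, the force, the opening and the grip force at its end, in the units of the state.
- ctrl.get_obs(): the state, without advancing time (a new reading comes with each control period).
- ctrl.camera(name): name is "scene" or "top" or "wrist"; returns (picture, depth): 480x640x3 uint8, red, green, blue; 480x640 float32, m along the optical axis (not along the pixel's ray), 0 where there is no reading.
- ctrl.camera_params(name): a dict with "K" (3x3 intrinsics, pixels), "dist" ([k1, k2, p1, p2, k3] as OpenCV has them; the pictures are not rectified), "cam_to_world" (4x4, takes a point from camera to world coordinates); the wrist camera has in their place "mount" (4x4, takes a point from camera to tool coordinates, whose origin is the TCP and whose axes are the flange's). Camera axes: x right, y down, z forward; pixel columns grow to the right and rows downward; lengths in m; the calibration is good to about 2 mm. A picture is of the moment at which its call begins: read the wrist's pose just before it. camera_params takes no time and is no camera call.
- ctrl.hand_in(): hands the job in; it is judged then, once.
Trained networks look in the newest picture that a camera, given by its name, has taken for a name from the list of things; names that differ only in an ending like _2 or _b are one class to them, and where a whole thing is asked for, a point or a joint stands for the part that bears it (a point fixed in the world has none). Each returns a list of dicts, best first, with "score" (0 to 1); they miss things now and then, are a little off and sometimes report something else, mostly with a low value. They report only what shows in the picture. A call takes as long as a camera call. They do not tell look-alikes from the thing itself.
- ctrl.outline_of(camera, target): "region" (480x640 bool, what is visible of it) and "position" ([column, row] in pixels, amid what is visible of it).
The state is a dict: "time_s": time; "q": joint angles; "dq": joint speeds; "joint_efforts": joint torques, N m; "eef_pos": TCP position; "eef_rot": TCP orientation; "wrist_force": force on the tool from outside, world axes, zero at the start; "torque": the same for the moment, N m; "opening": opening from 0.0 (shut) to 1.0 (fully open); "grasp_force": force on a finger pad.
Only numpy, scipy, OpenCV 4.12 (cv2) and the standard library are available. Lean on these libraries where they do the work, as an engineer would, in place of code of your own. Each camera call takes 0.05 s, during which the arm holds its last target. There are 200 camera calls.

## Working session

There is one attempt and no reset: what is moved stays moved. The work goes in short steps, Python scripts to look and compute and a tool call to move; the robot and the scene stay as the last step left them, time stands still between calls to the robot, and variables do not carry over. Pictures are saved under pics/ and viewed, at most 14 in all, crops included, and the job is handed in when it is done.

Besides the shell and the picture viewer there is one more tool, called after "Request:" by a JSON object that holds its "fn" and its "kwargs". apply_moves: Moves the arm, as the interface text tells. Its arguments: {"type":"object","properties":{"moves":{"type":"array"}},"required":["moves"]}

```bash
ls; mkdir -p pics; python3 - <<'E'
from bench import ctrl
import cv2,numpy as np
o=ctrl.get_obs(); print({k:np.round(v,3) for k,v in o.items()}, ctrl.pinch_z)
ims=[]
for c in("scene","top"):
    im,d=ctrl.camera(c); np.save(f"pics/{c}_d.npy",d); cv2.imwrite(f"pics/{c}0.png",im[:,:,::-1])
    p=ctrl.camera_params(c); print(c,np.round(p["K"],1).tolist(),np.round(p["dist"],4),np.round(p["cam_to_world"],3).tolist())
    
print(np.round(ctrl.camera_params("wrist")["mount"],3).tolist())
E
```

```text
pics
{'time_s': np.float64(0.0), 'q': array([-1.308,  0.182,  1.608,  0.   ,  1.354, -0.206]), 'dq': array([-0.001, -0.   , -0.   ,  0.001,  0.   ,  0.002]), 'joint_efforts': array([-1.0000e-03, -4.4487e+01, -3.5133e+01, -0.0000e+00,  9.0000e-03,
        0.0000e+00]), 'eef_pos': array([ 0.26 , -0.512,  0.23 ]), 'eef_rot': array([-0.001,  0.973,  0.232, -0.   ]), 'wrist_force': array([ 0.553, -0.076, -0.141]), 'torque': array([0.006, 0.026, 0.011]), 'grasp_force': np.float64(0.0), 'opening': np.float64(0.999)} 0.0187
scene [[502.0, 0.0, 315.9], [0.0, 502.0, 243.6], [0.0, 0.0, 1.0]] [-0.1049  0.      0.      0.      0.    ] [[0.875, 0.387, -0.291, 0.851], [0.485, -0.695, 0.531, -0.756], [0.004, -0.606, -0.795, 1.215], [0.0, 0.0, 0.0, 1.0]]
top [[561.2, 0.0, 321.6], [0.0, 561.2, 241.1], [0.0, 0.0, 1.0]] [-0.083  0.     0.     0.     0.   ] [[0.026, -0.989, 0.143, 0.282], [-1.0, -0.025, 0.003, -0.028], [0.001, -0.143, -0.99, 1.48], [0.0, 0.0, 0.0, 1.0]]
[[-0.001, -0.965, -0.26, 0.066], [1.0, -0.0, -0.001, 0.001], [0.001, -0.26, 0.965, -0.141], [0.0, 0.0, 0.0, 1.0]]
```

View pics/scene0.png

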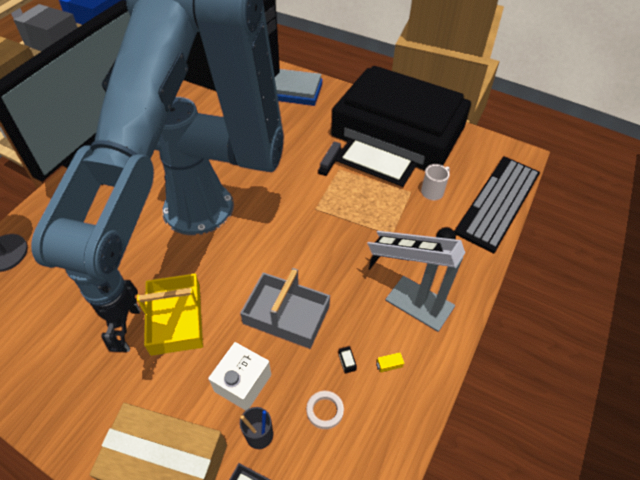

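View pics/top0.png

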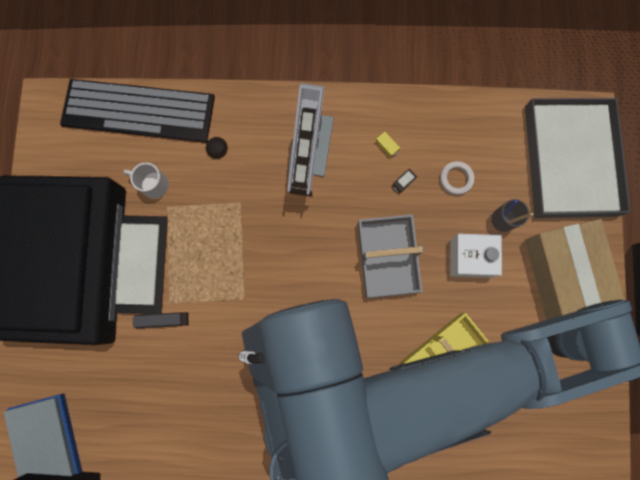

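The scene view shows the chute around (415,245) with three pale labels. It also shows the grey tray (287,310), yellow tray (172,312), counter (240,372), cork mat (365,200), one stray (347,359), a yellow look-alike (390,362), tape, pen pot and mug. In the top view the chute is at (305,140), the tray at (390,257), the mat at (205,253), the counter at (476,255) and the stray at (404,180). Something black and white also shows at (250,357), beside the arm.

```bash
cat > h.py <<'E'
from bench import ctrl
import cv2,numpy as np
from scipy.spatial.transform import Rotation as R
def pose():
    o=ctrl.get_obs(); T=np.eye(4); w,x,y,z=o["eef_rot"]; T[:3,:3]=R.from_quat([x,y,z,w]).as_matrix(); T[:3,3]=o["eef_pos"]; return T
def shot(c,name=None):
    p=ctrl.camera_params(c); M=pose()@p["mount"] if c=="wrist" else p["cam_to_world"]
    im,d=ctrl.camera(c)
    if name: cv2.imwrite(f"pics/{name}.png",im[:,:,::-1])
    return im,d,p,np.array(M)
def cloud(d,p,M,mask):
    v,u=np.nonzero(mask&(d>0)); n=cv2.undistortPoints(np.c_[u,v].astype(float)[:,None],p["K"],p["dist"])[:,0]
    z=d[v,u][:,None]; return np.c_[n*z,z]@M[:3,:3].T+M[:3,3],np.c_[u,v]
def ray(uv,p,M,z):
    n=cv2.undistortPoints(np.array(uv,float).reshape(-1,1,2),p["K"],p["dist"])[:,0]
    r=np.c_[n,np.ones(len(n))]@M[:3,:3].T; return M[:3,3]+r*((z-M[2,3])/r[:,2])[:,None]
def proj(X,p,M):
    Xc=(np.atleast_2d(X)-M[:3,3])@M[:3,:3]
    return cv2.projectPoints(Xc,np.zeros(3),np.zeros(3),p["K"],p["dist"])[0][:,0]
def rect(P):
    (c,s,a)=cv2.minAreaRect((P[:,:2]*1000).astype(np.float32)); return np.round(c,1),np.round(s,1),round(a,1)
E
python3 - <<'E'
from h import *
for c in("top","scene"):
    im,d,p,M=shot(c)
    for t in["chute","chute_paddle","cart1","stray1","tray","mat","counter","button_top","mug","stapler","tape","mouse","penpot"]:
        for r in ctrl.outline_of(c,t):
            m=np.array(r["region"]); P,_=cloud(d,p,M,m)
            if len(P)<5: continue
            er=cv2.erode(m.astype(np.uint8),np.ones((3,3)))>0
            Q,_=cloud(d,p,M,er)
            if len(Q)<5: Q=P
            print(c,t,round(r["score"],2),np.round(r["position"]),len(P),"med",np.round(np.median(Q,0),3),"z",np.round(np.percentile(Q[:,2],[2,98]),3),*rect(Q))
E
```

```text
top chute 0.69 [315. 138.] 2299 med [ 0.75  -0.002  0.184] z [0.004 0.292] [716.6  19.1] [ 95.5 261.3] 81.6
top chute_paddle 0.62 [299. 191.] 121 med [0.604 0.035 0.101] z [0.082 0.124] [602.6  30. ] [52.1 16.2] 62.1
top cart1 0.69 [297. 176.] 339 med [0.628 0.03  0.185] z [0.17 0.2 ] [627.5  29.8] [27.5 47.8] 81.5
top cart1 0.69 [304. 143.] 366 med [0.682 0.022 0.218] z [0.203 0.232] [681.2  22.9] [28.9 51.2] 81.2
top cart1 0.56 [307. 121.] 381 med [0.736 0.016 0.248] z [0.232 0.263] [736.3  16.3] [27.6 56.9] 82.9
top cart1 0.41 [514. 218.] 899 med [ 0.57  -0.516  0.062] z [0.002 0.143] [ 566.  -510.6] [64.6 71.9] 28.3
top stray1 0.75 [390. 148.] 320 med [ 0.759 -0.195  0.027] z [0.018 0.034] [ 759.3 -195.3] [58.7 28.3] 43.2
top stray1 0.62 [405. 181.] 335 med [ 0.659 -0.24   0.027] z [0.018 0.034] [ 660.4 -241.5] [27.9 61.4] 43.4
top tray 0.89 [388. 258.] 4471 med [ 0.452 -0.203  0.006] z [-0.002  0.133] [ 453.6 -198.8] [197.5 139.6] 7.2
top tray 0.72 [453. 340.] 1744 med [ 0.247 -0.372  0.007] z [-0.001  0.133] [ 216.  -345.4] [ 95.  192.6] 39.7
top tray 0.53 [215. 149.] 396 med [
[... 3747 characters left out ...]
0.019 0.096] z [0.087 0.116] [605.3  23. ] [27.4  3. ] 87.0
scene tape 0.76 [320. 419.] 687 med [ 0.676 -0.388  0.021] z [0.013 0.026] [ 674.9 -385.9] [80.1 86.2] 33.5
scene tape 0.41 [230. 377.] 180 med [ 0.462 -0.453  0.105] z [0.099 0.109] [ 461.2 -452.6] [25.7 28.6] 58.6
scene mouse 0.6 [447. 233.] 161 med [0.745 0.265 0.03 ] z [0.022 0.036] [747.3 267.1] [44.4 37. ] 62.1
scene mouse 0.22 [374. 263.] 75 med [0.605 0.015 0.096] z [0.081 0.118] [605.2  19.1] [35.3  3.2] 84.7
scene penpot 0.54 [366. 196.] 3657 med [0.459 0.28  0.003] z [-0.003  0.009] [456.4 284.1] [253.8 201. ] 4.8
scene penpot 0.54 [230. 376.] 186 med [ 0.462 -0.453  0.104] z [0.099 0.109] [ 460.7 -452.8] [26.5 29.3] 60.4
```

```bash
cat >> h.py <<'E'
import json
def plan(target,yaw_x,jaw,n=None,T=None,step=55):
    """rows taking the tool to target TCP, pointing down, tool x at yaw_x deg"""
    T=pose() if T is None else T; a=np.radians(yaw_x); c,s=np.cos(a),np.sin(a)
    G=np.array([[c,s,0],[s,-c,0],[0,0,-1.]]); p=T[:3,3].copy(); C=T[:3,:3].copy(); t=np.array(target,float)
    rv=R.from_matrix(C.T@G).as_rotvec(degrees=True)
    k=n or max(1,int(np.ceil(max(np.linalg.norm(t-p)*1000/step,np.linalg.norm(rv)/10))))
    rows=[]
    for i in range(k):
        o=np.round(C.T@(t-p)*1000/(k-i)); r=np.round(R.from_matrix(C.T@G).as_rotvec(degrees=True)/(k-i),1)
        rows.append({"jaw":jaw,"offset":[int(x) for x in o],"rot":[float(x) for x in r]})
        p=p+C@o/1000; C=C@R.from_rotvec(r,degrees=True).as_matrix()
    E=np.eye(4);E[:3,:3]=C;E[:3,3]=p
    for r in rows: print(json.dumps(r))
    return E
E
python3 - <<'E'
from h import *
plan([.455,-.2,.22],97.2,1)
E
```

```text
{"jaw": 1, "offset": [39, -24, 1], "rot": [-0.0, -0.0, -8.8]}
{"jaw": 1, "offset": [43, -18, 1], "rot": [-0.0, -0.0, -8.8]}
{"jaw": 1, "offset": [45, -11, 2], "rot": [-0.0, -0.0, -8.8]}
{"jaw": 1, "offset": [46, -4, 1], "rot": [-0.0, -0.0, -8.8]}
{"jaw": 1, "offset": [46, 3, 2], "rot": [-0.0, -0.0, -8.8]}
{"jaw": 1, "offset": [45, 11, 1], "rot": [-0.0, -0.0, -8.8]}
{"jaw": 1, "offset": [42, 17, 2], "rot": [-0.0, -0.0, -8.8]}
{"jaw": 1, "offset": [40, 23, 1], "rot": [-0.0, -0.0, -8.7]}
```

Request:
{"fn": "apply_moves", "kwargs": {"moves": [{"jaw": 1, "offset": [39, -24, 1], "rot": [0, 0, -8.8]}, {"jaw": 1, "offset": [43, -18, 1], "rot": [0, 0, -8.8]}, {"jaw": 1, "offset": [45, -11, 2], "rot": [0, 0, -8.8]}, {"jaw": 1, "offset": [46, -4, 1], "rot": [0, 0, -8.8]}, {"jaw": 1, "offset": [46, 3, 2], "rot": [0, 0, -8.8]}]}}

```text
time_s: 2.12
eef_pos: [0.3818, -0.3152, 0.2245]
eef_rot: [0.0, 0.813, 0.582, 0.0]
wrist_force: [0.7, 0.1, 0.9]
opening: 0.999
grasp_force: 0.0
```

Request:
{"fn": "apply_moves", "kwargs": {"moves": [{"jaw": 1, "offset": [45, 11, 1], "rot": [0, 0, -8.8]}, {"jaw": 1, "offset": [42, 17, 2], "rot": [0, 0, -8.8]}, {"jaw": 1, "offset": [40, 23, 1], "rot": [0, 0, -8.7]}, {"jaw": 1, "offset": [0, 0, 0], "rot": [0, 0, 0]}, {"jaw": 1, "offset": [0, 0, 0], "rot": [0, 0, 0]}]}}

```text
time_s: 2.75
eef_pos: [0.4545, -0.2001, 0.2203]
eef_rot: [0.0, 0.662, 0.75, -0.0]
wrist_force: [0.9, 0.3, -0.4]
opening: 1.0
grasp_force: 0.0
```

```bash
python3 - <<'E'
from h import *
print(np.round(pose(),3).tolist(), np.round(ctrl.get_obs()["wrist_force"],2))
for c in("top","scene","wrist"):
    im,d,p,M=shot(c,c+"1")
    for t in["stray1","tray"]:
        for r in ctrl.outline_of(c,t):
            m=np.array(r["region"]);m=cv2.erode(m.astype(np.uint8),np.ones((3,3)))>0
            P,_=cloud(d,p,M,m)
            if len(P)<5: continue
            print(c,t,round(r["score"],2),np.round(r["position"]),len(P),"med",np.round(np.median(P,0),3),*rect(P))
    # bar by height near the tray
    m=np.ones(d.shape,bool); P,_=cloud(d,p,M,m); b=P[(abs(P[:,0]-.455)<.035)&(abs(P[:,1]+.2)<.085)&(P[:,2]>.12)&(P[:,2]<.14)]
    if len(b)>20: print(c,"bar",len(b),np.median(b[:,2]),*rect(b))
E
python3 -c "
import cv2,numpy as np
a=[cv2.imread(f'pics/{c}1.png') for c in('top','wrist')]
cv2.imwrite('pics/m1.png',cv2.resize(np.vstack(a),(480,720))[:, :] if 0 else cv2.resize(np.hstack(a),(800,300)))"
```

```text
[[-0.124, 0.992, -0.0, 0.455], [0.992, 0.124, -0.0, -0.2], [-0.0, -0.0, -1.0, 0.22], [0.0, 0.0, 0.0, 1.0]] [ 0.87  0.28 -0.4 ]
top stray1 0.87 [390. 146.] 234 med [ 0.759 -0.196  0.028] [ 759.6 -195.7] [59.8 29.5] 42.6
top stray1 0.77 [406. 179.] 213 med [ 0.66  -0.239  0.027] [ 660.1 -240.5] [25.1 62.7] 43.8
top tray 0.94 [384. 259.] 1281 med [ 0.448 -0.186  0.006] [ 473.  -190.1] [190.8 120.8] 57.8
top tray 0.93 [452. 360.] 4547 med [ 0.195 -0.363  0.007] [ 196.8 -358.4] [140.8 200.3] 40.0
top tray 0.58 [314. 135.] 1736 med [ 0.751 -0.001  0.191] [717.3  19.8] [ 93.1 260.7] 82.5
top tray 0.27 [147. 178.] 864 med [0.644 0.443 0.043] [645.5 439.7] [95.3 68.8] 41.6
top bar 177 0.1309940970754686 [ 450.8 -168.8] [15.2 77.6] 8.2
scene stray1 0.84 [389. 363.] 285 med [ 0.764 -0.201  0.028] [ 764.2 -198.9] [60.2 31.3] 43.7
scene stray1 0.76 [347. 361.] 222 med [ 0.664 -0.247  0.028] [ 662.9 -246.4] [28.4 58.4] 40.1
scene stray1 0.7 [406. 240.] 99 med [0.683 0.023 0.218] [682.   23.4] [23.7 43.9] 80.6
scene tray 0.67 [288. 308.] 4128 med [ 0.458 -0.196  0.013] [ 455.2 -201.8] [200.5 141.8] 6.6
scene tray 0.57 [173. 316.] 3908 med [ 0.193 -0.366  0.011] [ 189.8 -366.1] [158.4 205.2] 39.9
scene bar 306 0.1315835142583146 [ 454.8 -200.9] [ 16.7 140.6] 8.3
wrist stray1 0.95 [605. 250.] 2431 med [ 0.756 -0.194  0.026] [ 768.5 -189.5] [84.9 34.1] 40.1
wrist stray1 0.77 [505. 279.] 1792 med [ 0.655 -0.236  0.026] [ 660.4 -239.7] [30.8 64.2] 44.8
wrist stray1 0.51 [611.  46.] 5413 med [0.707 0.002 0.008] [683.   12.6] [ 79.4 159.6] 82.7
wrist tray 0.91 [328. 224.] 32072 med [ 0.455 -0.201  0.005] [ 456.  -199.7] [198.9 138.7] 7.0
wrist tray 0.75 [ 67. 308.] 16796 med [ 0.193 -0.324  0.023] [ 151.8 -366.3] [223.1 152.2] 39.5
wrist bar 3766 0.13069864001235576 [ 456.5 -199.9] [ 15.8 140.4] 7.2
```

View pics/top1.png

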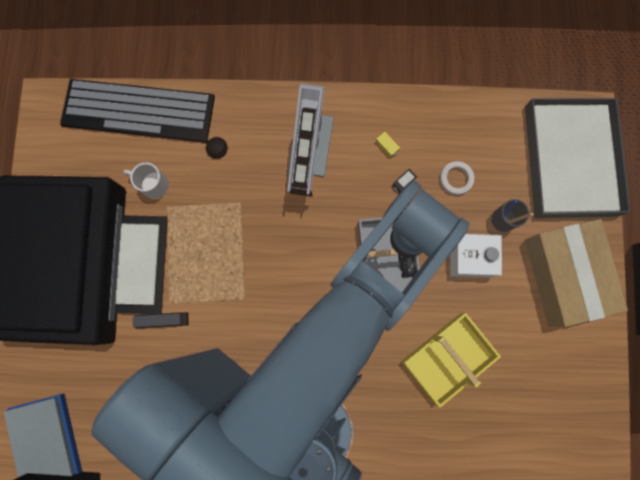

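The view from above shows that the earlier black and white thing was part of the arm. There is one stray, at (406,179), and no others can be seen. That gives three in the chute plus one stray, so four. I'll grasp the bar now.

Request:
{"fn": "apply_moves", "kwargs": {"moves": [{"jaw": 1, "offset": [0, 2, 50], "rot": [0, 0, 0]}, {"jaw": 1, "offset": [0, 0, 45], "rot": [0, 0, 0]}, {"jaw": 1, "offset": [0, 0, 19], "rot": [0, 0, 0]}, {"jaw": 1, "offset": [0, 0, 0], "rot": [0, 0, 0]}, {"jaw": 0, "offset": [0, 0, 0], "rot": [0, 0, 0]}]}}

```text
time_s: 3.82
eef_pos: [0.4573, -0.2002, 0.1074]
eef_rot: [0.001, 0.662, 0.75, 0.0]
wrist_force: [0.9, -0.1, 0.8]
opening: 0.817
grasp_force: 0.0
```

Request:
{"fn": "apply_moves", "kwargs": {"moves": [{"jaw": 0, "offset": [0, 0, 0], "rot": [0, 0, 0]}, {"jaw": 0, "offset": [0, 0, 0], "rot": [0, 0, 0]}, {"jaw": 0, "offset": [0, 0, 0], "rot": [0, 0, 0]}, {"jaw": 0, "offset": [0, 0, 0], "rot": [0, 0, 0]}, {"jaw": 0, "offset": [0, 0, -10], "rot": [0, 0, 0]}]}}

```text
time_s: 4.45
eef_pos: [0.4557, -0.1989, 0.1156]
eef_rot: [-0.001, 0.662, 0.75, -0.0]
wrist_force: [-0.0, 1.0, -2.9]
opening: 0.15
grasp_force: 59.4
```

Request:
{"fn": "apply_moves", "kwargs": {"moves": [{"jaw": 0, "offset": [0, 0, -10], "rot": [0, 0, 0]}, {"jaw": 0, "offset": [0, 0, -20], "rot": [0, 0, 0]}, {"jaw": 0, "offset": [0, 0, -20], "rot": [0, 0, 0]}, {"jaw": 0, "offset": [0, 0, -20], "rot": [0, 0, 0]}, {"jaw": 0, "offset": [0, 0, 0], "rot": [0, 0, 0]}]}}

```text
time_s: 5.08
eef_pos: [0.4577, -0.2003, 0.1883]
eef_rot: [0.002, 0.662, 0.75, 0.0]
wrist_force: [-0.1, -0.5, -1.8]
opening: 0.15
grasp_force: 59.4
```

```bash
python3 - <<'E'
from h import *
plan([.433,.0535,.175],83,0,10)
E
```

```text
{"jaw": 0, "offset": [25, 1, 1], "rot": [0.0, 0.0, 1.4]}
{"jaw": 0, "offset": [26, 0, 1], "rot": [0.0, 0.0, 1.4]}
{"jaw": 0, "offset": [26, -1, 1], "rot": [0.0, 0.0, 1.4]}
{"jaw": 0, "offset": [25, -1, 1], "rot": [0.0, 0.0, 1.4]}
{"jaw": 0, "offset": [25, -2, 1], "rot": [0.0, 0.0, 1.4]}
{"jaw": 0, "offset": [25, -2, 2], "rot": [0.0, 0.0, 1.4]}
{"jaw": 0, "offset": [26, -3, 1], "rot": [0.0, 0.0, 1.4]}
{"jaw": 0, "offset": [25, -4, 2], "rot": [0.1, 0.0, 1.5]}
{"jaw": 0, "offset": [25, -4, 1], "rot": [0.1, 0.1, 1.4]}
{"jaw": 0, "offset": [26, -5, 2], "rot": [0.0, 0.0, 1.5]}
```

Request:
{"fn": "apply_moves", "kwargs": {"moves": [{"jaw": 0, "offset": [25, 1, 1], "rot": [0, 0, 1.4]}, {"jaw": 0, "offset": [26, 0, 1], "rot": [0, 0, 1.4]}, {"jaw": 0, "offset": [26, -1, 1], "rot": [0, 0, 1.4]}, {"jaw": 0, "offset": [25, -1, 1], "rot": [0, 0, 1.4]}, {"jaw": 0, "offset": [25, -2, 1], "rot": [0, 0, 1.4]}]}}

```text
time_s: 5.7
eef_pos: [0.4432, -0.072, 0.1803]
eef_rot: [-0.001, 0.706, 0.708, -0.0]
wrist_force: [-0.5, 1.1, -2.7]
opening: 0.152
grasp_force: 59.4
```

Request:
{"fn": "apply_moves", "kwargs": {"moves": [{"jaw": 0, "offset": [25, -2, 2], "rot": [0, 0, 1.4]}, {"jaw": 0, "offset": [26, -3, 1], "rot": [0, 0, 1.4]}, {"jaw": 0, "offset": [25, -4, 2], "rot": [0, 0, 1.5]}, {"jaw": 0, "offset": [25, -4, 1], "rot": [0, 0, 1.4]}, {"jaw": 0, "offset": [26, -5, 2], "rot": [0, 0, 1.5]}]}}

```text
time_s: 6.32
eef_pos: [0.4312, 0.0555, 0.1725]
eef_rot: [-0.0, 0.75, 0.662, -0.0]
wrist_force: [1.0, -0.3, -3.3]
opening: 0.153
grasp_force: 59.4
```

Request:
{"fn": "apply_moves", "kwargs": {"moves": [{"jaw": 0, "offset": [0, 0, 0], "rot": [0, 0, 0]}, {"jaw": 0, "offset": [0, 0, 0], "rot": [0, 0, 0]}, {"jaw": 0, "offset": [0, 0, 0], "rot": [0, 0, 0]}, {"jaw": 0, "offset": [0, 0, 0], "rot": [0, 0, 0]}, {"jaw": 0, "offset": [0, 0, 0], "rot": [0, 0, 0]}]}}

```text
time_s: 6.95
eef_pos: [0.432, 0.0543, 0.1733]
eef_rot: [0.0, 0.749, 0.662, 0.0]
wrist_force: [0.9, 0.5, -2.7]
opening: 0.156
grasp_force: 59.4
```

```bash
python3 - <<'E'
from h import *
T=pose();print(np.round(T,3).tolist())
for c in("top","scene","wrist"):
    im,d,p,M=shot(c,c+"2")
    P,_=cloud(d,p,M,np.ones(d.shape,bool)); P=P[(P[:,0]>.25)&(P[:,0]<.9)&(abs(P[:,1]-.02)<.14)]
    # chute frame
    a=np.radians(-7); u=np.array([np.cos(a),np.sin(a)]); v=np.array([-u[1],u[0]])
    s=P[:,:2]@u; w=P[:,:2]@v; z=P[:,2]
    np.savez(f"pics/c2_{c}.npz",P=P)
    for r in ctrl.outline_of(c,"chute_paddle")[:1]:
        m=np.array(r["region"]);Q,_=cloud(d,p,M,m); print(c,"paddle",round(r["score"],2),len(Q),np.round(np.median(Q,0),3),np.round(np.percentile(Q,[3,97],0),3).tolist(),"s",np.round(np.percentile(Q[:,:2]@u,[10,50,90]),3),"w",np.round(np.percentile(Q[:,:2]@v,[3,97]),3))
    # trough: slab z between .19 and .28, s extents and line fit of w centres
    k=(z>.15)&(z<.31)&(s>.57)&(s<.84)&(abs(w-.1)<.04)
    if k.sum()>50:
        ss=s[k]; ww=w[k]
        for lo in np.arange(.58,.84,.04):
            q=(ss>=lo)&(ss<lo+.04)
            if q.sum()>20: print(c,"trough s",round(lo,2),"w",np.round(np.percentile(ww[q],[1,99]),3),"z",np.round(np.percentile(z[k][q],[2,98]),3))
        print(c,"s min",np.round(np.percentile(ss,[0.3,1]),4))
    for r in ctrl.outline_of(c,"tray")[:2]:
        m=np.array(r["region"]);Q,_=cloud(d,p,M,m); print(c,"tray",round(r["score"],2),np.round(r["position"]),*rect(Q),np.round(np.percentile(Q[:,2],[1,50,99]),3))
E
```

```text
[[0.123, 0.992, 0.0, 0.432], [0.992, -0.123, -0.0, 0.054], [-0.0, 0.0, -1.0, 0.173], [0.0, 0.0, 0.0, 1.0]]
top paddle 0.66 99 [0.605 0.038 0.106] [[0.601, 0.013, 0.076], [0.609, 0.057, 0.128]] s [0.595 0.596 0.598] w [0.085 0.131]
top trough s 0.58 w [0.081 0.133] z [0.154 0.192]
top trough s 0.62 w [0.08  0.132] z [0.158 0.215]
top trough s 0.66 w [0.08  0.132] z [0.181 0.237]
top trough s 0.7 w [0.08  0.132] z [0.204 0.261]
top trough s 0.74 w [0.08  0.132] z [0.224 0.283]
top trough s 0.78 w [0.08  0.131] z [0.243 0.296]
top s min [0.582  0.5895]
top tray 0.88 [282. 283.] [430.5  58.4] [147.7 198.8] 82.5 [0.063 0.073 0.2  ]
top tray 0.81 [450. 358.] [ 188.  -366.1] [164.7 203.3] 39.3 [-0.002  0.007  0.135]
scene paddle 0.61 2607 [ 0.472 -0.43   0.085] [[0.413, -0.478, 0.005], [0.511, -0.369, 0.104]] s [0.47  0.521 0.558] w [-0.42  -0.309]
scene trough s 0.58 w [0.078 0.133] z [0.152 0.19 ]
scene trough s 0.62 w [0.078 0.132] z [0.157 0.213]
scene trough s 0.66 w [0.078 0.132] z [0.178 0.236]
scene trough s 0.7 w [0.077 0.132] z [0.204 0.26 ]
scene trough s 0.74 w [0.078 0.132] z [0.155 0.281]
scene trough s 0.78 w [0.077 0.13 ] z [0.155 0.294]
scene s min [0.5825 0.5877]
scene tray 0.76 [323. 230.] [436.7 100.7] [241.7 203.7] 82.4 [0.066 0.085 0.199]
scene tray 0.56 [173. 313.] [ 184.  -349.3] [164.  249.6] 46.7 [0.    0.014 0.134]
wrist paddle 0.93 5936 [0.606 0.035 0.102] [[0.602, 0.007, 0.068], [0.61, 0.062, 0.129]] s [0.596 0.597 0.599] w [0.08  0.136]
wrist trough s 0.58 w [0.081 0.087] z [0.15  0.169]
wrist s min [0.5789 0.5791]
wrist tray 0.78 [326. 235.] [428.4  30. ] [200.7 336. ] 83.2 [0.069 0.071 0.198]
```

View pics/wrist2.png

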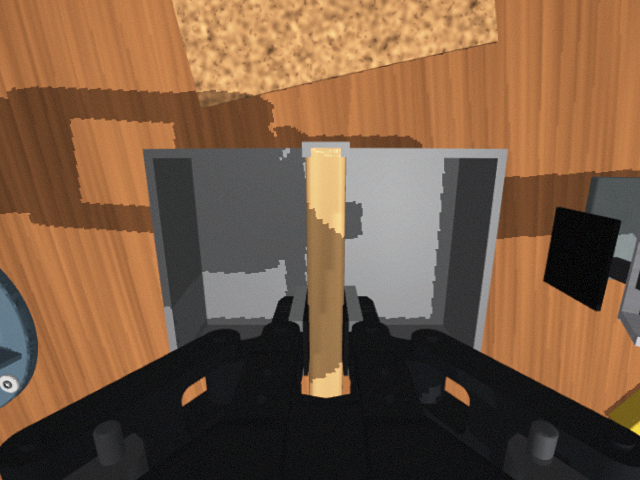

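The wrist view shows the tray held level across (150–505, 150–345), the bar at column 325, and the black paddle at (583,255), square to the tray's end. The lip measures s≈0.597 and w≈0.107 in the chute's axes, and the tray is aligned with it. Pushing now.

Request:
{"fn": "apply_moves", "kwargs": {"moves": [{"jaw": 0, "offset": [0, 40, 9], "rot": [0, 0, 0]}, {"jaw": 0, "offset": [0, 28, 8], "rot": [0, 0, 0]}, {"jaw": 0, "offset": [0, 0, 0], "rot": [0, 0, 0]}, {"jaw": 0, "offset": [0, 18, 0], "rot": [0, 0, 0]}, {"jaw": 0, "offset": [0, 18, 0], "rot": [0, 0, 0]}]}}

```text
time_s: 8.02
eef_pos: [0.5338, 0.0424, 0.1557]
eef_rot: [-0.001, 0.749, 0.662, -0.001]
wrist_force: [-1.7, 0.0, -3.8]
opening: 0.15
grasp_force: 59.4
```

Request:
{"fn": "apply_moves", "kwargs": {"moves": [{"jaw": 0, "offset": [0, 0, 0], "rot": [0, 0, 0]}, {"jaw": 0, "offset": [0, 0, 0], "rot": [0, 0, 0]}, {"jaw": 0, "offset": [0, 0, 0], "rot": [0, 0, 0]}, {"jaw": 0, "offset": [0, 0, 0], "rot": [0, 0, 0]}, {"jaw": 0, "offset": [0, 0, 0], "rot": [0, 0, 0]}]}}

```text
time_s: 8.65
eef_pos: [0.5346, 0.0421, 0.1561]
eef_rot: [-0.0, 0.749, 0.662, -0.0]
wrist_force: [-2.4, 0.3, -4.8]
opening: 0.147
grasp_force: 64.8
```

```bash
python3 - <<'E'
from h import *
T=pose();print(np.round(T[:3,3],4))
ims=[shot(c)[0] for c in("scene","wrist")]
cv2.imwrite("pics/m3.png",np.hstack([cv2.resize(ims[0][150:350,280:500],(400,364)),cv2.resize(ims[1],(400,364))])[:,:,::-1])
E
```

```text
[0.5346 0.0421 0.1561]
```

View pics/m3.png

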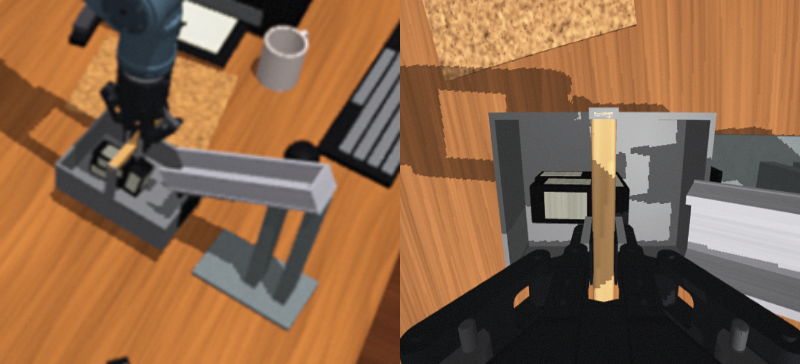

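The trough is now empty, and cartridges can be seen in the tray under the bar (wrist half, 530–630 by 175–240). I'll back off and count them.

Request:
{"fn": "apply_moves", "kwargs": {"moves": [{"jaw": 0, "offset": [0, 0, 0], "rot": [0, 0, 0]}, {"jaw": 0, "offset": [0, -10, 0], "rot": [0, 0, 0]}, {"jaw": 0, "offset": [0, -20, 0], "rot": [0, 0, 0]}, {"jaw": 0, "offset": [0, -25, 0], "rot": [0, 0, 0]}, {"jaw": 0, "offset": [0, -25, 0], "rot": [0, 0, 0]}]}}

```text
time_s: 9.38
eef_pos: [0.4554, 0.0517, 0.1568]
eef_rot: [0.001, 0.749, 0.662, 0.001]
wrist_force: [-0.2, 1.1, -4.0]
opening: 0.148
grasp_force: 64.9
```

Request:
{"fn": "apply_moves", "kwargs": {"moves": [{"jaw": 0, "offset": [0, -20, 0], "rot": [0, 0, 0]}, {"jaw": 0, "offset": [0, 0, 0], "rot": [0, 0, 0]}, {"jaw": 0, "offset": [0, 0, 0], "rot": [0, 0, 0]}, {"jaw": 0, "offset": [0, 0, 0], "rot": [0, 0, 0]}, {"jaw": 0, "offset": [0, 0, 0], "rot": [0, 0, 0]}]}}

```text
time_s: 10.0
eef_pos: [0.4364, 0.0541, 0.1563]
eef_rot: [0.0, 0.749, 0.662, 0.0]
wrist_force: [0.1, 0.3, -3.3]
opening: 0.148
grasp_force: 64.9
```

```bash
python3 - <<'E'
from h import *
T=pose();print(np.round(T[:3,3],4),ctrl.get_obs()["wrist_force"])
ims=[]
for c in("scene","top","wrist"):
    im,d,p,M=shot(c); ims.append(im)
    for t in["cart1"]:
        for r in ctrl.outline_of(c,t):
            P,_=cloud(d,p,M,np.array(r["region"])); print(c,t,round(r["score"],2),np.round(r["position"]),len(P),np.round(np.median(P,0),3),*rect(P))
cv2.imwrite("pics/m4.png",np.hstack([cv2.resize(ims[0][150:350,260:480],(440,400)),cv2.resize(ims[2][100:400,100:550],(360,240))[:240].repeat(1,0) if 0 else cv2.resize(ims[2][60:460,120:480],(360,400))])[:,:,::-1])
plan([.459,.286,.145],94.9,0)
E
```

```text
[0.4364 0.0541 0.1563] [ 0.10562624  0.2696595  -3.25690324]
scene cart1 0.72 [308. 216.] 141 [0.381 0.048 0.108] [403.8  39.5] [47.4 95.4] 43.1
scene cart1 0.68 [327. 227.] 242 [0.443 0.043 0.104] [436.2  75.9] [34.3 88.7] 9.9
top cart1 0.42 [288. 282.] 116 [0.377 0.054 0.11 ] [388.   43.4] [52.4 56.4] 81.7
wrist cart1 0.96 [353. 256.] 746 [0.453 0.061 0.115] [453.1  56.6] [25.1 10.3] 81.9
wrist cart1 0.65 [257. 265.] 5977 [0.396 0.064 0.109] [390.1  50.2] [96.  63.5] 6.6
wrist cart1 0.58 [263. 233.] 686 [0.397 0.076 0.072] [396.8  76. ] [ 1.7 58.5] 81.9
{"jaw": 0, "offset": [47, -1, 2], "rot": [-0.0, -0.0, -2.4]}
{"jaw": 0, "offset": [46, 1, 2], "rot": [-0.0, -0.0, -2.4]}
{"jaw": 0, "offset": [47, 3, 2], "rot": [-0.0, -0.0, -2.4]}
{"jaw": 0, "offset": [46, 5, 3], "rot": [-0.0, -0.0, -2.4]}
{"jaw": 0, "offset": [46, 6, 2], "rot": [-0.0, -0.0, -2.3]}
```

View pics/m4.png

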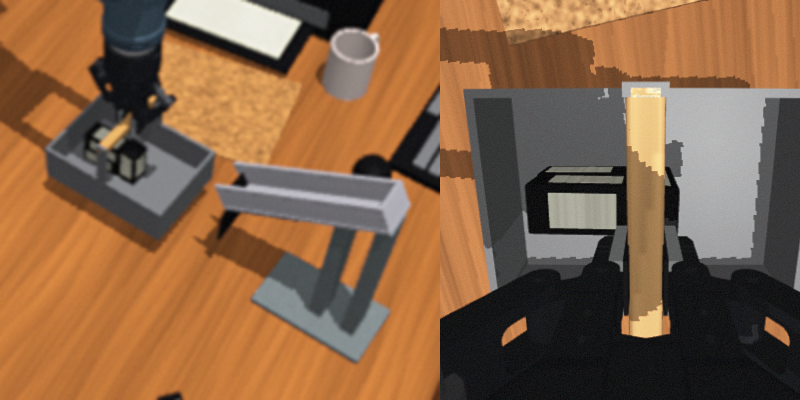

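Request:
{"fn": "apply_moves", "kwargs": {"moves": [{"jaw": 0, "offset": [24, -1, 1], "rot": [0, 0, -1.2]}, {"jaw": 0, "offset": [46, 0, 2], "rot": [0, 0, -2.4]}, {"jaw": 0, "offset": [46, 2, 2], "rot": [0, 0, -2.4]}, {"jaw": 0, "offset": [46, 4, 3], "rot": [0, 0, -2.4]}, {"jaw": 0, "offset": [46, 5, 2], "rot": [0, 0, -2.3]}]}}

```text
time_s: 10.92
eef_pos: [0.4561, 0.2633, 0.1461]
eef_rot: [0.0, 0.684, 0.73, 0.0]
wrist_force: [0.1, -1.3, -3.1]
opening: 0.152
grasp_force: 65.0
```

Request:
{"fn": "apply_moves", "kwargs": {"moves": [{"jaw": 0, "offset": [24, 4, 1], "rot": [0, 0, -1.2]}, {"jaw": 0, "offset": [0, 0, 0], "rot": [0, 0, 0]}, {"jaw": 0, "offset": [0, 0, 12], "rot": [0, 0, 0]}, {"jaw": 0, "offset": [0, 0, 10], "rot": [0, 0, 0]}, {"jaw": 0, "offset": [0, 0, 8], "rot": [0, 0, 0]}]}}

```text
time_s: 11.55
eef_pos: [0.4581, 0.285, 0.1141]
eef_rot: [-0.0, 0.677, 0.736, -0.001]
wrist_force: [0.7, 0.6, -3.8]
opening: 0.146
grasp_force: 64.9
```

Request:
{"fn": "apply_moves", "kwargs": {"moves": [{"jaw": 0, "offset": [0, 0, 3], "rot": [0, 0, 0]}, {"jaw": 0, "offset": [0, 0, 0], "rot": [0, 0, 0]}, {"jaw": 0, "offset": [0, 0, 0], "rot": [0, 0, 0]}, {"jaw": 0, "offset": [0, 0, 0], "rot": [0, 0, 0]}, {"jaw": 0, "offset": [0, 0, 0], "rot": [0, 0, 0]}]}}

```text
time_s: 12.18
eef_pos: [0.4586, 0.286, 0.1126]
eef_rot: [0.0, 0.676, 0.736, 0.0]
wrist_force: [0.6, 0.8, -3.8]
opening: 0.147
grasp_force: 64.9
```

Request:
{"fn": "apply_moves", "kwargs": {"moves": [{"jaw": 0, "offset": [0, 0, 2], "rot": [0, 0, 0]}, {"jaw": 0, "offset": [0, 0, 1], "rot": [0, 0, 0]}, {"jaw": 0, "offset": [0, 0, 0], "rot": [0, 0, 0]}, {"jaw": 0, "offset": [0, 0, 0], "rot": [0, 0, 0]}, {"jaw": 0, "offset": [0, 0, 0], "rot": [0, 0, 0]}]}}

```text
time_s: 12.8
eef_pos: [0.4585, 0.286, 0.1098]
eef_rot: [-0.0, 0.676, 0.736, 0.0]
wrist_force: [-4.6, -0.4, 5.2]
opening: 0.152
grasp_force: 66.2
```

Touched down (+5 N). I'll open, rise and look.

Request:
{"fn": "apply_moves", "kwargs": {"moves": [{"jaw": 1, "offset": [0, 0, 0], "rot": [0, 0, 0]}, {"jaw": 1, "offset": [0, 0, 0], "rot": [0, 0, 0]}, {"jaw": 1, "offset": [0, 0, 0], "rot": [0, 0, 0]}, {"jaw": 1, "offset": [0, 0, 0], "rot": [0, 0, 0]}, {"jaw": 1, "offset": [0, 0, -30], "rot": [0, 0, 0]}]}}

```text
time_s: 13.42
eef_pos: [0.4566, 0.2852, 0.1372]
eef_rot: [-0.001, 0.677, 0.736, -0.002]
wrist_force: [0.2, 0.3, 1.7]
opening: 0.997
grasp_force: 0.0
```

Request:
{"fn": "apply_moves", "kwargs": {"moves": [{"jaw": 1, "offset": [0, 0, -50], "rot": [0, 0, 0]}, {"jaw": 1, "offset": [0, 0, -50], "rot": [0, 0, 0]}, {"jaw": 1, "offset": [-50, 0, -30], "rot": [0, 0, 0]}, {"jaw": 1, "offset": [-50, 0, 0], "rot": [0, 0, 0]}, {"jaw": 1, "offset": [-50, 0, 0], "rot": [0, 0, 0]}]}}

```text
time_s: 14.05
eef_pos: [0.4714, 0.1352, 0.27]
eef_rot: [0.001, 0.676, 0.737, 0.001]
wrist_force: [-0.0, 0.1, -0.2]
opening: 1.0
grasp_force: 0.0
```

```bash
python3 - <<'E'
from h import *
T=pose();print(np.round(T[:3,3],4))
for c in("scene","top","wrist"):
    im,d,p,M=shot(c,c+"5")
    for t in["cart1","tray"]:
        for r in ctrl.outline_of(c,t):
            P,_=cloud(d,p,M,np.array(r["region"])); 
            if len(P)>5:print(c,t,round(r["score"],2),np.round(r["position"]),len(P),np.round(np.median(P,0),3),*rect(P))
E
```

```text
[0.4714 0.1352 0.27  ]
scene cart1 0.76 [352. 183.] 175 [0.408 0.271 0.061] [411.  273.7] [ 47.4 139. ] 24.6
scene cart1 0.6 [350. 193.] 49 [0.413 0.267 0.024] [411.9 265.5] [37.  11.2] 3.1
scene cart1 0.46 [367. 194.] 188 [0.466 0.273 0.054] [463.2 283.3] [26.8 41.2] 5.0
scene tray 0.8 [367. 200.] 2659 [0.468 0.278 0.034] [447.1 266.8] [225.8 293.5] 5.0
scene tray 0.65 [174. 314.] 4208 [ 0.193 -0.366  0.013] [ 188.6 -365.4] [159.8 207. ] 40.0
top cart1 0.72 [204. 266.] 156 [0.408 0.272 0.063] [413.9 272. ] [16.9 58.7] 88.4
top cart1 0.57 [206. 252.] 32 [0.454 0.271 0.059] [453.3 272.7] [11.6  8.8] 17.8
top tray 0.72 [452. 362.] 4925 [ 0.195 -0.361  0.007] [ 194.6 -368.3] [159.3 216.7] 39.5
top tray 0.57 [212. 250.] 1676 [0.453 0.257 0.015] [463.7 272.8] [194.5 223.7] 6.9
wrist cart1 0.91 [342.  66.] 418 [0.473 0.283 0.069] [472.9 286.6] [ 9.2 32. ] 3.4
wrist cart1 0.85 [287.  90.] 351 [0.421 0.268 0.025] [419.4 268.3] [61.   5.7] 8.6
wrist cart1 0.6 [281.  67.] 2631 [0.419 0.282 0.063] [412.4 282.9] [75.  34.1] 1.0
wrist tray 0.82 [121. 464.] 1627 [ 0.198 -0.253  0.025] [ 309.2 -103.7] [554.5  76.4] 56.3
wrist tray 0.6 [334.  69.] 26586 [0.467 0.289 0.008] [450.5 283.8] [217.7 136.9] 4.8
```

View pics/wrist5.png

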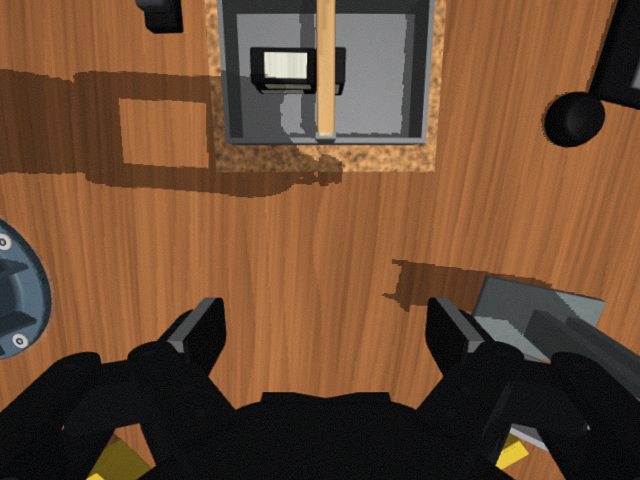

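View pics/scene5.png

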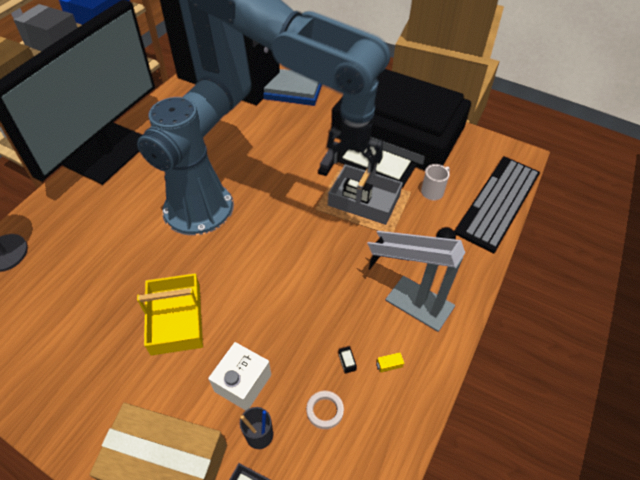

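Both views show the desk clear except for the stray at scene (347,359), and the tray on the mat with the three cartridges in it. Next is the stray.

```bash
python3 - <<'E'
from h import *
plan([.645,-.235,.20],133.5,1,10)
E
```

```text
{"jaw": 1, "offset": [-39, 14, 7], "rot": [-0.0, -0.0, -3.9]}
{"jaw": 1, "offset": [-39, 11, 7], "rot": [-0.0, -0.0, -3.8]}
{"jaw": 1, "offset": [-40, 9, 7], "rot": [-0.0, -0.0, -3.9]}
{"jaw": 1, "offset": [-41, 6, 7], "rot": [-0.0, -0.0, -3.8]}
{"jaw": 1, "offset": [-41, 3, 7], "rot": [-0.0, -0.0, -3.9]}
{"jaw": 1, "offset": [-41, 1, 7], "rot": [-0.0, -0.0, -3.8]}
{"jaw": 1, "offset": [-41, -2, 7], "rot": [-0.0, -0.0, -3.9]}
{"jaw": 1, "offset": [-41, -5, 7], "rot": [-0.0, -0.0, -3.8]}
{"jaw": 1, "offset": [-40, -8, 7], "rot": [-0.0, -0.0, -3.9]}
{"jaw": 1, "offset": [-40, -10, 6], "rot": [-0.0, -0.0, -3.8]}
```

Request:
{"fn": "apply_moves", "kwargs": {"moves": [{"jaw": 1, "offset": [-39, 14, 7], "rot": [0, 0, -3.9]}, {"jaw": 1, "offset": [-39, 11, 7], "rot": [0, 0, -3.8]}, {"jaw": 1, "offset": [-40, 9, 7], "rot": [0, 0, -3.9]}, {"jaw": 1, "offset": [-41, 6, 7], "rot": [0, 0, -3.8]}, {"jaw": 1, "offset": [-41, 3, 7], "rot": [0, 0, -3.9]}]}}

```text
time_s: 15.12
eef_pos: [0.5578, -0.0503, 0.2339]
eef_rot: [-0.0, 0.542, 0.84, 0.0]
wrist_force: [-0.4, 0.0, 0.1]
opening: 0.999
grasp_force: 0.0
```

Request:
{"fn": "apply_moves", "kwargs": {"moves": [{"jaw": 1, "offset": [-41, 1, 7], "rot": [0, 0, -3.8]}, {"jaw": 1, "offset": [-41, -2, 7], "rot": [0, 0, -3.9]}, {"jaw": 1, "offset": [-41, -5, 7], "rot": [0, 0, -3.8]}, {"jaw": 1, "offset": [-40, -8, 7], "rot": [0, 0, -3.9]}, {"jaw": 1, "offset": [-40, -10, 6], "rot": [0, 0, -3.8]}]}}

```text
time_s: 15.75
eef_pos: [0.6452, -0.2361, 0.1995]
eef_rot: [-0.0, 0.394, 0.919, 0.0]
wrist_force: [0.6, 0.0, 0.2]
opening: 1.002
grasp_force: 0.0
```

Request:
{"fn": "apply_moves", "kwargs": {"moves": [{"jaw": 1, "offset": [0, 0, 0], "rot": [0, 0, 0]}, {"jaw": 1, "offset": [0, 0, 0], "rot": [0, 0, 0]}, {"jaw": 1, "offset": [0, 0, 0], "rot": [0, 0, 0]}, {"jaw": 1, "offset": [0, 0, 0], "rot": [0, 0, 0]}, {"jaw": 1, "offset": [0, 0, 0], "rot": [0, 0, 0]}]}}

```text
time_s: 16.38
eef_pos: [0.6443, -0.2356, 0.2007]
eef_rot: [0.0, 0.396, 0.918, -0.0]
wrist_force: [0.0, 0.2, -0.4]
opening: 1.0
grasp_force: 0.0
```

```bash
python3 - <<'E'
from h import *
T=pose();print(np.round(T[:3,3],4))
for c in("wrist","top","scene"):
    im,d,p,M=shot(c,c+"6")
    for t in["stray1","tray"]:
        for r in ctrl.outline_of(c,t):
            m=cv2.erode(np.array(r["region"]).astype(np.uint8),np.ones((3,3)))>0
            P,_=cloud(d,p,M,m)
            if len(P)<30: continue
            zt=np.percentile(P[:,2],90); Q=P[P[:,2]>zt-.008] if t!="tray" else P
            print(c,t,round(r["score"],2),np.round(r["position"]),len(P),np.round(np.median(Q,0),3),*rect(Q))
E
```

```text
[ 0.6443 -0.2356  0.2007]
wrist stray1 0.83 [438. 275.] 2214 [ 0.762 -0.195  0.027] [ 763.6 -195.3] [60.6 32.1] 42.7
wrist stray1 0.7 [333. 242.] 1983 [ 0.662 -0.24   0.027] [ 663.7 -240.6] [30.5 61.1] 45.2
top stray1 0.67 [383. 141.] 94 [ 0.773 -0.183  0.028] [ 773.5 -182.6] [22.6 30.9] 56.9
top stray1 0.61 [476. 259.] 1904 [ 0.458 -0.426  0.087] [ 459.7 -421.8] [112.7  97.6] 89.5
top stray1 0.58 [151. 320.] 342 [0.273 0.41  0.042] [273.2 410.4] [27.8 89.5] 6.0
top tray 0.93 [451. 362.] 4375 [ 0.195 -0.362  0.006] [ 197.  -356.1] [138.9 197.9] 40.0
top tray 0.85 [194. 244.] 3158 [0.488 0.305 0.011] [458.6 285.6] [198.4 139.4] 4.9
scene stray1 0.91 [345. 360.] 263 [ 0.665 -0.246  0.028] [ 663.5 -244.8] [30.2 58.9] 48.0
scene stray1 0.81 [387. 364.] 296 [ 0.764 -0.199  0.028] [ 763.7 -199.2] [59.9 30.5] 43.2
scene stray1 0.23 [445. 234.] 143 [0.745 0.266 0.03 ] [744.5 266. ] [47.5 38. ] 26.6
scene tray 0.94 [375. 191.] 973 [0.478 0.337 0.038] [455.6 288.3] [213.9 139.1] 14.0
scene tray 0.74 [173. 315.] 3909 [ 0.192 -0.365  0.012] [ 189.8 -365.6] [158.4 203.7] 40.0
```

View pics/wrist6.png

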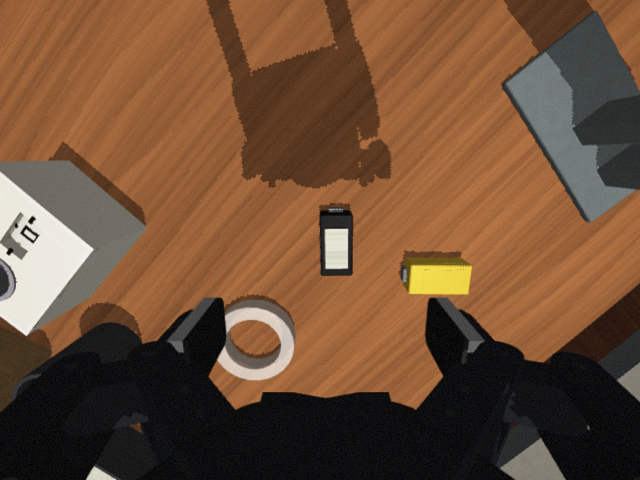

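The wrist view shows the stray upright at (336,242), between the fingers once they are lowered, and the yellow look-alike at (438,275), clear of them. The tray measures (458.6, 285.6), which is centred on the mat.

```bash
python3 - <<'E'
from h import *
plan([.663,-.242,.07],134,.75,4); E=pose(); 
E
```

```text
{"jaw": 0.75, "offset": [-4, 2, 33], "rot": [-0.0, -0.0, -0.2]}
{"jaw": 0.75, "offset": [-4, 3, 32], "rot": [-0.0, -0.0, -0.1]}
{"jaw": 0.75, "offset": [-5, 2, 33], "rot": [-0.0, -0.0, -0.2]}
{"jaw": 0.75, "offset": [-4, 3, 32], "rot": [-0.0, -0.0, -0.1]}
```

Request:
{"fn": "apply_moves", "kwargs": {"moves": [{"jaw": 0.75, "offset": [-4, 2, 33], "rot": [0, 0, -0.2]}, {"jaw": 0.75, "offset": [-4, 3, 32], "rot": [0, 0, -0.1]}, {"jaw": 0.75, "offset": [-5, 2, 33], "rot": [0, 0, -0.2]}, {"jaw": 0.75, "offset": [-4, 3, 32], "rot": [0, 0, 0]}, {"jaw": 0.75, "offset": [0, 0, 0], "rot": [0, 0, 0]}]}}

```text
time_s: 17.45
eef_pos: [0.6611, -0.2404, 0.0667]
eef_rot: [-0.003, 0.392, 0.92, 0.0]
wrist_force: [-0.5, 0.0, -0.3]
opening: 0.747
grasp_force: 0.0
```

```bash
python3 - <<'E'
from h import *
T=pose();print(np.round(T[:3,3],4))
im,d,p,M=shot("wrist","wrist7")
for r in ctrl.outline_of("wrist","stray1"):
    P,_=cloud(d,p,M,np.array(r["region"])); Q=P[P[:,2]>.022]
    if len(Q)>30: print(round(r["score"],2),np.round(r["position"]),np.round(np.median(Q,0),3),*rect(Q), np.round((T[:3,:3].T@(np.median(Q,0)-T[:3,3]))*1000))
E
```

```text
[ 0.6611 -0.2404  0.0667]
0.78 [325. 268.] [ 0.663 -0.239  0.027] [ 664.2 -241. ] [32.2 61.9] 44.0 [-1.  2. 40.]
0.65 [166. 434.] [ 0.636 -0.246  0.144] [ 648.4 -328.3] [ 17.6 176.9] 9.2 [ 14. -22. -78.]
0.62 [498. 318.] [ 0.761 -0.19   0.027] [ 740.4 -197.7] [109.1  36. ] 22.5 [-33. 107.  40.]
```

Request:
{"fn": "apply_moves", "kwargs": {"moves": [{"jaw": 0.75, "offset": [-1, 2, 30], "rot": [0, 0, 0]}, {"jaw": 0.75, "offset": [0, 0, 28], "rot": [0, 0, 0]}, {"jaw": 0.75, "offset": [0, 0, 0], "rot": [0, 0, 0]}, {"jaw": 0, "offset": [0, 0, 0], "rot": [0, 0, 0]}, {"jaw": 0, "offset": [0, 0, 0], "rot": [0, 0, 0]}]}}

```text
time_s: 18.18
eef_pos: [0.6671, -0.2419, 0.0154]
eef_rot: [0.002, 0.392, 0.92, -0.0]
wrist_force: [1.8, -0.8, 3.1]
opening: 0.356
grasp_force: 60.1
```

Request:
{"fn": "apply_moves", "kwargs": {"moves": [{"jaw": 0, "offset": [0, 0, 0], "rot": [0, 0, 0]}, {"jaw": 0, "offset": [0, 0, 0], "rot": [0, 0, 0]}, {"jaw": 0, "offset": [0, 0, -20], "rot": [0, 0, 0]}, {"jaw": 0, "offset": [0, 0, -50], "rot": [0, 0, 0]}, {"jaw": 0, "offset": [0, 0, -50], "rot": [0, 0, 0]}]}}

```text
time_s: 18.8
eef_pos: [0.6652, -0.2408, 0.1347]
eef_rot: [0.0, 0.392, 0.92, 0.0]
wrist_force: [0.5, 0.3, -0.5]
opening: 0.359
grasp_force: 60.0
```

Request:
{"fn": "apply_moves", "kwargs": {"moves": [{"jaw": 0, "offset": [0, 0, -50], "rot": [0, 0, 0]}, {"jaw": 0, "offset": [0, 0, -50], "rot": [0, 0, 0]}, {"jaw": 0, "offset": [0, 0, 0], "rot": [0, 0, 0]}, {"jaw": 0, "offset": [0, 0, 0], "rot": [0, 0, 0]}, {"jaw": 0, "offset": [0, 0, 0], "rot": [0, 0, 0]}]}}

```text
time_s: 19.42
eef_pos: [0.6643, -0.2404, 0.2304]
eef_rot: [-0.002, 0.392, 0.92, 0.0]
wrist_force: [-0.4, -0.8, -1.9]
opening: 0.355
grasp_force: 60.0
```

The stray is held (opening 0.355). I'll carry it to the free half of the tray, passing well in front of the chute.

```bash
python3 - <<'E'
from h import *
E=plan([.50,-.15,.235],150,0,4); print(); E=plan([.470,.08,.235],168,0,5,E); print(); E=plan([.5155,.2905,.215],184.9,0,5,E); print(); plan([.5155,.2905,.08],184.9,0,4,E)
E
```

```text
{"jaw": 0, "offset": [45, -14, -1], "rot": [-0.0, -0.0, -4.0]}
{"jaw": 0, "offset": [46, -11, -1], "rot": [-0.0, -0.1, -4.0]}
{"jaw": 0, "offset": [46, -8, -1], "rot": [-0.0, -0.0, -4.1]}
{"jaw": 0, "offset": [46, -4, -1], "rot": [-0.0, -0.1, -4.0]}

{"jaw": 0, "offset": [28, 37, 0], "rot": [-0.0, -0.0, -3.6]}
{"jaw": 0, "offset": [26, 39, 0], "rot": [-0.0, -0.0, -3.6]}
{"jaw": 0, "offset": [24, 40, 0], "rot": [-0.0, -0.0, -3.6]}
{"jaw": 0, "offset": [21, 41, 0], "rot": [-0.0, -0.0, -3.6]}
{"jaw": 0, "offset": [18, 43, 0], "rot": [-0.0, -0.0, -3.6]}

{"jaw": 0, "offset": [0, 43, 4], "rot": [-0.0, -0.0, -3.4]}
{"jaw": 0, "offset": [-3, 43, 4], "rot": [-0.0, -0.0, -3.4]}
{"jaw": 0, "offset": [-5, 43, 4], "rot": [-0.0, -0.0, -3.4]}
{"jaw": 0, "offset": [-8, 42, 4], "rot": [-0.0, -0.0, -3.4]}
{"jaw": 0, "offset": [-10, 42, 4], "rot": [-0.0, -0.0, -3.3]}

{"jaw": 0, "offset": [0, 0, 34], "rot": [-0.0, -0.0, -0.0]}
{"jaw": 0, "offset": [0, 0, 34], "rot": [-0.0, -0.0, -0.0]}
{"jaw": 0, "offset": [0, 0, 33], "rot": [-0.0, -0.0, -0.0]}
{"jaw": 0, "offset": [0, 0, 34], "rot": [-0.0, -0.0, -0.0]}
```

Request:
{"fn": "apply_moves", "kwargs": {"moves": [{"jaw": 0, "offset": [45, -14, -1], "rot": [0, 0, -4]}, {"jaw": 0, "offset": [46, -11, -1], "rot": [0, 0, -4]}, {"jaw": 0, "offset": [46, -8, -1], "rot": [0, 0, -4.1]}, {"jaw": 0, "offset": [46, -4, -1], "rot": [0, 0, -4]}, {"jaw": 0, "offset": [28, 37, 0], "rot": [0, 0, -3.6]}]}}

```text
time_s: 20.05
eef_pos: [0.4927, -0.1046, 0.2348]
eef_rot: [-0.002, 0.229, 0.973, 0.0]
wrist_force: [1.3, 0.5, -0.5]
opening: 0.355
grasp_force: 60.0
```

Request:
{"fn": "apply_moves", "kwargs": {"moves": [{"jaw": 0, "offset": [26, 39, 0], "rot": [0, 0, -3.6]}, {"jaw": 0, "offset": [24, 40, 0], "rot": [0, 0, -3.6]}, {"jaw": 0, "offset": [21, 41, 0], "rot": [0, 0, -3.6]}, {"jaw": 0, "offset": [18, 43, 0], "rot": [0, 0, -3.6]}, {"jaw": 0, "offset": [0, 43, 4], "rot": [0, 0, -3.4]}]}}

```text
time_s: 20.68
eef_pos: [0.4785, 0.1233, 0.2314]
eef_rot: [-0.001, 0.074, 0.997, -0.0]
wrist_force: [0.6, 0.5, -0.4]
opening: 0.353
grasp_force: 60.0
```

Request:
{"fn": "apply_moves", "kwargs": {"moves": [{"jaw": 0, "offset": [-3, 43, 4], "rot": [0, 0, -3.4]}, {"jaw": 0, "offset": [-5, 43, 4], "rot": [0, 0, -3.4]}, {"jaw": 0, "offset": [-8, 42, 4], "rot": [0, 0, -3.4]}, {"jaw": 0, "offset": [-10, 42, 4], "rot": [0, 0, -3.3]}, {"jaw": 0, "offset": [0, 0, 0], "rot": [0, 0, 0]}]}}

```text
time_s: 21.3
eef_pos: [0.5151, 0.2923, 0.214]
eef_rot: [-0.002, -0.044, 0.999, -0.0]
wrist_force: [-0.5, -0.3, -1.2]
opening: 0.356
grasp_force: 60.0
```

Request:
{"fn": "apply_moves", "kwargs": {"moves": [{"jaw": 0, "offset": [0, 0, 0], "rot": [0, 0, 0]}, {"jaw": 0, "offset": [0, 0, 0], "rot": [0, 0, 0]}, {"jaw": 0, "offset": [0, 0, 0], "rot": [0, 0, 0]}, {"jaw": 0, "offset": [0, 0, 0], "rot": [0, 0, 0]}, {"jaw": 0, "offset": [0, 0, 0], "rot": [0, 0, 0]}]}}

```text
time_s: 21.92
eef_pos: [0.5164, 0.2899, 0.2165]
eef_rot: [0.0, -0.042, 0.999, 0.0]
wrist_force: [0.1, 0.8, -0.8]
opening: 0.358
grasp_force: 60.0
```

```bash
python3 - <<'E'
from h import *
T=pose();print(np.round(T[:3,3],4),np.degrees(np.arctan2(T[1,0],T[0,0])))
im,d,p,M=shot("wrist","wrist8")
for t in("tray","cart1"):
  for r in ctrl.outline_of("wrist",t):
    P,_=cloud(d,p,M,np.array(r["region"]))
    if len(P)>30: print(t,round(r["score"],2),np.round(r["position"]),np.round(np.median(P,0),3),*rect(P))
E
```

```text
[0.5164 0.2899 0.2165] -175.16856673042136
tray 0.59 [330. 157.] [0.445 0.285 0.01 ] [449.4 285.8] [220.5 169.5] 4.2
cart1 0.87 [327. 115.] [0.417 0.284 0.063] [411.5 283.4] [76.6 39.2] 3.3
cart1 0.62 [329. 178.] [0.472 0.287 0.069] [465.5 289.1] [33.7 36.5] 2.2
```

View pics/wrist8.png

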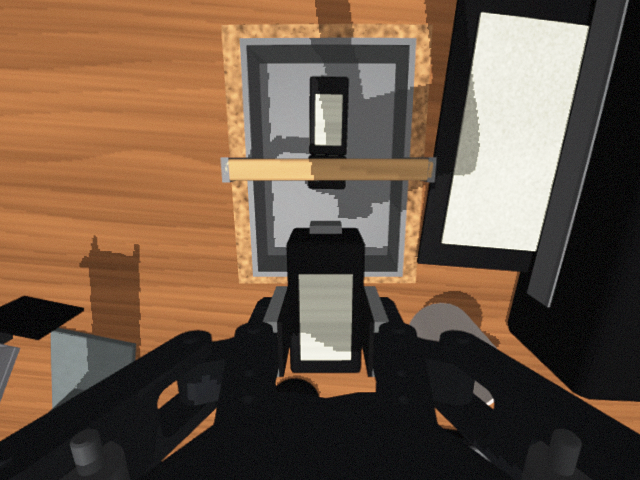

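The wrist view shows the held stray at (325,300) above the free half of the tray. The other cartridges are at (328,115) and under the bar at (328,178). Lowering and releasing.

Request:
{"fn": "apply_moves", "kwargs": {"moves": [{"jaw": 0, "offset": [0, 0, 40], "rot": [0, 0, 0]}, {"jaw": 0, "offset": [0, 0, 40], "rot": [0, 0, 0]}, {"jaw": 0, "offset": [0, 0, 40], "rot": [0, 0, 0]}, {"jaw": 0, "offset": [0, 0, 25], "rot": [0, 0, 0]}, {"jaw": 0, "offset": [0, 0, 0], "rot": [0, 0, 0]}]}}

```text
time_s: 22.7
eef_pos: [0.5144, 0.2896, 0.069]
eef_rot: [-0.002, -0.042, 0.999, -0.001]
wrist_force: [0.5, 0.4, -0.3]
opening: 0.353
grasp_force: 60.0
```

Request:
{"fn": "apply_moves", "kwargs": {"moves": [{"jaw": 0, "offset": [0, 0, 0], "rot": [0, 0, 0]}, {"jaw": 0.65, "offset": [0, 0, 0], "rot": [0, 0, 0]}, {"jaw": 0.65, "offset": [0, 0, 0], "rot": [0, 0, 0]}, {"jaw": 0.65, "offset": [0, 0, 0], "rot": [0, 0, 0]}, {"jaw": 0.65, "offset": [0, 0, 0], "rot": [0, 0, 0]}]}}

```text
time_s: 23.32
eef_pos: [0.5164, 0.2902, 0.0716]
eef_rot: [0.0, -0.042, 0.999, 0.0]
wrist_force: [0.1, 0.3, -0.1]
opening: 0.651
grasp_force: 0.0
```

Request:
{"fn": "apply_moves", "kwargs": {"moves": [{"jaw": 0.65, "offset": [0, 0, -40], "rot": [0, 0, 0]}, {"jaw": 0.65, "offset": [0, 0, -50], "rot": [0, 0, 0]}, {"jaw": 0.65, "offset": [0, 0, -50], "rot": [0, 0, 0]}, {"jaw": 0, "offset": [0, 0, -30], "rot": [0, 0, 0]}, {"jaw": 0, "offset": [0, 0, 0], "rot": [0, 0, 0]}]}}

```text
time_s: 23.95
eef_pos: [0.518, 0.2907, 0.2446]
eef_rot: [0.003, -0.042, 0.999, 0.001]
wrist_force: [0.8, 0.1, 0.3]
opening: 0.234
grasp_force: 0.0
```

```bash
python3 - <<'E'
from h import *
T=pose();print(np.round(T[:3,3],4))
im,d,p,M=shot("wrist","wrist9")
for t in("tray","cart1"):
  for r in ctrl.outline_of("wrist",t):
    P,_=cloud(d,p,M,np.array(r["region"]))
    if len(P)>30: print(t,round(r["score"],2),np.round(r["position"]),np.round(np.median(P,0),3),*rect(P))
E=plan([.46,.05,.24],150,0); print(); E=plan([.40,-.30,.22],110,0,None,E); print(); plan([.459,-.450,.16],90,0,None,E)
E
```

```text
[0.518  0.2907 0.2446]
tray 0.68 [328. 156.] [0.452 0.287 0.01 ] [452.3 281.8] [224.8 180.4] 9.7
cart1 0.89 [326. 114.] [0.415 0.283 0.063] [413.8 283.9] [65.3 37.6] 4.9
cart1 0.57 [326. 172.] [0.469 0.287 0.069] [460.9 286.6] [27.  29.7] 4.8
{"jaw": 0, "offset": [15, -47, 0], "rot": [-0.0, -0.0, 7.0]}
{"jaw": 0, "offset": [9, -48, 0], "rot": [-0.0, -0.0, 7.0]}
{"jaw": 0, "offset": [3, -49, 0], "rot": [-0.0, -0.0, 7.0]}
{"jaw": 0, "offset": [-2, -49, 0], "rot": [-0.0, -0.1, 6.9]}
{"jaw": 0, "offset": [-9, -49, 0], "rot": [-0.1, -0.0, 7.0]}

{"jaw": 0, "offset": [-18, -48, 3], "rot": [0.0, -0.0, 5.7]}
{"jaw": 0, "offset": [-22, -46, 3], "rot": [0.0, -0.0, 5.7]}
{"jaw": 0, "offset": [-27, -43, 3], "rot": [0.0, -0.0, 5.7]}
{"jaw": 0, "offset": [-31, -40, 3], "rot": [0.0, -0.0, 5.7]}
{"jaw": 0, "offset": [-34, -37, 3], "rot": [0.0, -0.0, 5.7]}
{"jaw": 0, "offset": [-38, -33, 2], "rot": [0.0, -0.0, 5.7]}
{"jaw": 0, "offset": [-41, -30, 3], "rot": [0.0, -0.0, 5.8]}

{"jaw": 0, "offset": [-40, 1, 15], "rot": [0.0, -0.0, 5.0]}
{"jaw": 0, "offset": [-40, 5, 15], "rot": [0.0, -0.0, 5.0]}
{"jaw": 0, "offset": [-40, 8, 15], "rot": [0.0, -0.0, 5.0]}
{"jaw": 0, "offset": [-39, 11, 15], "rot": [0.0, -0.0, 5.0]}
```

View pics/wrist9.png

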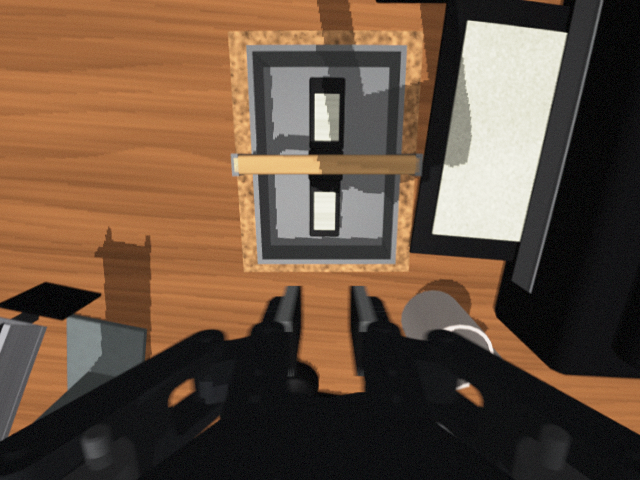

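The stray lies flat in the tray at (325,210), beside the other cartridges at (327,115) and under the bar. Now to the counter.

Request:
{"fn": "apply_moves", "kwargs": {"moves": [{"jaw": 0, "offset": [15, -47, 0], "rot": [0, 0, 7]}, {"jaw": 0, "offset": [9, -48, 0], "rot": [0, 0, 7]}, {"jaw": 0, "offset": [3, -49, 0], "rot": [0, 0, 7]}, {"jaw": 0, "offset": [-2, -49, 0], "rot": [0, 0, 6.9]}, {"jaw": 0, "offset": [-9, -49, 0], "rot": [0, 0, 7]}]}}

```text
time_s: 24.72
eef_pos: [0.4596, 0.0491, 0.2394]
eef_rot: [-0.002, 0.261, 0.965, -0.0]
wrist_force: [-0.1, -0.1, 0.1]
opening: 0.004
grasp_force: 0.0
```

Request:
{"fn": "apply_moves", "kwargs": {"moves": [{"jaw": 0, "offset": [-18, -48, 3], "rot": [0, 0, 5.7]}, {"jaw": 0, "offset": [-22, -46, 3], "rot": [0, 0, 5.7]}, {"jaw": 0, "offset": [-27, -43, 3], "rot": [0, 0, 5.7]}, {"jaw": 0, "offset": [-31, -40, 3], "rot": [0, 0, 5.7]}, {"jaw": 0, "offset": [-34, -37, 3], "rot": [0, 0, 5.7]}]}}

```text
time_s: 25.35
eef_pos: [0.417, -0.2009, 0.2244]
eef_rot: [-0.001, 0.49, 0.871, 0.0]
wrist_force: [1.2, -0.0, -1.1]
opening: 0.002
grasp_force: 0.0
```

Request:
{"fn": "apply_moves", "kwargs": {"moves": [{"jaw": 0, "offset": [-38, -33, 2], "rot": [0, 0, 5.7]}, {"jaw": 0, "offset": [-41, -30, 3], "rot": [0, 0, 5.8]}, {"jaw": 0, "offset": [0, 0, 0], "rot": [0, 0, 0]}, {"jaw": 0, "offset": [0, 0, 0], "rot": [0, 0, 0]}, {"jaw": 0, "offset": [0, 0, 0], "rot": [0, 0, 0]}]}}

```text
time_s: 25.98
eef_pos: [0.4009, -0.2982, 0.2206]
eef_rot: [-0.001, 0.573, 0.819, 0.0]
wrist_force: [-0.1, 0.3, 0.1]
opening: -0.003
grasp_force: 0.0
```

```bash
python3 - <<'E'
from h import *
T=pose();print(np.round(T[:3,3],4))
for c in("wrist","top"):
    im,d,p,M=shot(c,c+"10")
    for t in("button_top",):
      for r in ctrl.outline_of(c,t):
        P,_=cloud(d,p,M,np.array(r["region"])); Q=P[P[:,2]>.095]
        if len(Q)>30: print(c,t,round(r["score"],2),np.round(r["position"]),np.round(np.median(Q,0),4),*rect(Q))
plan([.459,-.450,.13],90,0,4)
E
```

```text
[ 0.4009 -0.2982  0.2206]
wrist button_top 0.4 [326. 390.] [ 0.4523 -0.436   0.0976] [ 452.1 -436.2] [9.8 2.2] 34.2
{"jaw": 0, "offset": [-40, 1, 23], "rot": [0.0, 0.0, 5.0]}
{"jaw": 0, "offset": [-40, 4, 23], "rot": [0.0, 0.0, 5.0]}
{"jaw": 0, "offset": [-40, 8, 23], "rot": [0.0, 0.0, 5.0]}
{"jaw": 0, "offset": [-39, 11, 22], "rot": [0.0, 0.0, 5.0]}
```

Request:
{"fn": "apply_moves", "kwargs": {"moves": [{"jaw": 0, "offset": [-40, 1, 23], "rot": [0, 0, 5]}, {"jaw": 0, "offset": [-40, 4, 23], "rot": [0, 0, 5]}, {"jaw": 0, "offset": [-40, 8, 23], "rot": [0, 0, 5]}, {"jaw": 0, "offset": [-39, 11, 22], "rot": [0, 0, 5]}, {"jaw": 0, "offset": [0, 0, 0], "rot": [0, 0, 0]}]}}

```text
time_s: 26.8
eef_pos: [0.4583, -0.4508, 0.1269]
eef_rot: [-0.002, 0.708, 0.706, 0.0]
wrist_force: [0.0, 0.3, -0.5]
opening: -0.0
grasp_force: 0.0
```

Request:
{"fn": "apply_moves", "kwargs": {"moves": [{"jaw": 0, "offset": [0, 1, 12], "rot": [0, 0, 0]}, {"jaw": 0, "offset": [0, 0, 12], "rot": [0, 0, 0]}, {"jaw": 0, "offset": [0, 0, 12], "rot": [0, 0, 0]}, {"jaw": 0, "offset": [0, 0, 4], "rot": [0, 0, 0]}, {"jaw": 0, "offset": [0, 0, 0], "rot": [0, 0, 0]}]}}

```text
time_s: 27.42
eef_pos: [0.46, -0.4496, 0.0923]
eef_rot: [-0.0, 0.707, 0.707, 0.0]
wrist_force: [-3.3, 7.1, 13.9]
opening: 0.007
grasp_force: 7.0
```

Request:
{"fn": "apply_moves", "kwargs": {"moves": [{"jaw": 0, "offset": [0, 0, -15], "rot": [0, 0, 0]}, {"jaw": 0, "offset": [0, 0, -15], "rot": [0, 0, 0]}, {"jaw": 0, "offset": [0, 0, 0], "rot": [0, 0, 0]}, {"jaw": 0, "offset": [0, 0, 15], "rot": [0, 0, 0]}, {"jaw": 0, "offset": [0, 0, 15], "rot": [0, 0, 0]}]}}

```text
time_s: 28.05
eef_pos: [0.4602, -0.4512, 0.0905]
eef_rot: [0.001, 0.707, 0.707, -0.0]
wrist_force: [-9.2, 13.4, 78.4]
opening: -0.002
grasp_force: 41.4
```

Request:
{"fn": "apply_moves", "kwargs": {"moves": [{"jaw": 0, "offset": [0, 0, 0], "rot": [0, 0, 0]}, {"jaw": 0, "offset": [0, 0, -15], "rot": [0, 0, 0]}, {"jaw": 0, "offset": [0, 0, -15], "rot": [0, 0, 0]}, {"jaw": 0, "offset": [0, 0, -40], "rot": [0, 0, 0]}, {"jaw": 0, "offset": [0, 0, -30], "rot": [0, 0, 0]}]}}

```text
time_s: 28.68
eef_pos: [0.4597, -0.4503, 0.1912]
eef_rot: [-0.0, 0.707, 0.707, 0.0]
wrist_force: [0.0, -0.3, 0.5]
opening: -0.001
grasp_force: 0.0
```

```bash
python3 - <<'E'
from h import *
T=pose();print(np.round(T[:3,3],4))
for c in("scene","wrist"):
    im,d,p,M=shot(c,c+"11")
    a=proj([.46,-.40,.087],p,M)[0]; print(c,a)
    x,y=np.round(a).astype(int); s=45 if c=="scene" else 110
    cr=im[max(0,y-s):y+s,max(0,x-s):x+s]; 
    if cr.size: cv2.imwrite(f"pics/n11{c}.png",cv2.resize(cr,(390,390),interpolation=cv2.INTER_CUBIC)[:,:,::-1])
im=[cv2.imread(f"pics/n11{c}.png") for c in("scene","wrist")]; im=[i for i in im if i is not None]
cv2.imwrite("pics/n11.png",np.hstack(im))
E
```

```text
[ 0.4597 -0.4503  0.1912]
scene [243.67257958 361.73304165]
wrist [322.54303925 175.34427333]
```

View pics/n11.png

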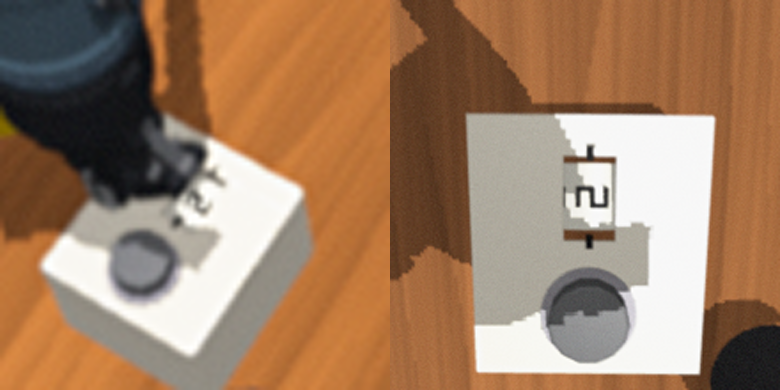

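The drum in the wrist crop shows 2 (590,195) after two presses. The second press hit hard at 78 N, so I'll do the remaining two more gently.

Request:
{"fn": "apply_moves", "kwargs": {"moves": [{"jaw": 0, "offset": [0, 0, 40], "rot": [0, 0, 0]}, {"jaw": 0, "offset": [0, 0, 30], "rot": [0, 0, 0]}, {"jaw": 0, "offset": [0, 0, 14], "rot": [0, 0, 0]}, {"jaw": 0, "offset": [0, 0, 8], "rot": [0, 0, 0]}, {"jaw": 0, "offset": [0, 0, 4], "rot": [0, 0, 0]}]}}

```text
time_s: 29.4
eef_pos: [0.4599, -0.4505, 0.0947]
eef_rot: [0.0, 0.707, 0.707, -0.0]
wrist_force: [-1.7, 2.8, 3.9]
opening: -0.002
grasp_force: 1.8
```

Request:
{"fn": "apply_moves", "kwargs": {"moves": [{"jaw": 0, "offset": [0, 0, 3], "rot": [0, 0, 0]}, {"jaw": 0, "offset": [0, 0, 1], "rot": [0, 0, 0]}, {"jaw": 0, "offset": [0, 0, 0], "rot": [0, 0, 0]}, {"jaw": 0, "offset": [0, 0, -15], "rot": [0, 0, 0]}, {"jaw": 0, "offset": [0, 0, -15], "rot": [0, 0, 0]}]}}

```text
time_s: 30.02
eef_pos: [0.4601, -0.4509, 0.1217]
eef_rot: [0.001, 0.707, 0.707, -0.0]
wrist_force: [1.2, -0.5, 1.1]
opening: -0.0
grasp_force: 0.0
```

Request:
{"fn": "apply_moves", "kwargs": {"moves": [{"jaw": 0, "offset": [0, 0, 0], "rot": [0, 0, 0]}, {"jaw": 0, "offset": [0, 0, 14], "rot": [0, 0, 0]}, {"jaw": 0, "offset": [0, 0, 8], "rot": [0, 0, 0]}, {"jaw": 0, "offset": [0, 0, 4], "rot": [0, 0, 0]}, {"jaw": 0, "offset": [0, 0, 3], "rot": [0, 0, 0]}]}}

```text
time_s: 30.65
eef_pos: [0.4596, -0.4502, 0.0921]
eef_rot: [-0.001, 0.707, 0.707, 0.0]
wrist_force: [-5.9, 6.0, 22.5]
opening: 0.003
grasp_force: 10.9
```

Request:
{"fn": "apply_moves", "kwargs": {"moves": [{"jaw": 0, "offset": [0, 0, 1], "rot": [0, 0, 0]}, {"jaw": 0, "offset": [0, 0, 0], "rot": [0, 0, 0]}, {"jaw": 0, "offset": [0, 0, 0], "rot": [0, 0, 0]}, {"jaw": 0, "offset": [0, 0, -15], "rot": [0, 0, 0]}, {"jaw": 0, "offset": [0, 0, -40], "rot": [0, 0, 0]}]}}

```text
time_s: 31.28
eef_pos: [0.4583, -0.4484, 0.1429]
eef_rot: [-0.003, 0.707, 0.707, 0.001]
wrist_force: [-0.3, -0.2, -0.8]
opening: 0.001
grasp_force: 0.0
```

Request:
{"fn": "apply_moves", "kwargs": {"moves": [{"jaw": 0, "offset": [0, 0, -45], "rot": [0, 0, 0]}, {"jaw": 0, "offset": [0, 0, 0], "rot": [0, 0, 0]}, {"jaw": 0, "offset": [0, 0, 0], "rot": [0, 0, 0]}, {"jaw": 0, "offset": [0, 0, 0], "rot": [0, 0, 0]}, {"jaw": 0, "offset": [0, 0, 0], "rot": [0, 0, 0]}]}}

```text
time_s: 31.9
eef_pos: [0.4593, -0.4497, 0.1887]
eef_rot: [-0.001, 0.707, 0.707, 0.0]
wrist_force: [0.2, -0.5, -0.3]
opening: 0.001
grasp_force: 0.0
```

```bash
python3 - <<'E'
from h import *
T=pose();print(np.round(T[:3,3],4))
im,d,p,M=shot("wrist"); x,y=np.round(proj([.46,-.40,.087],p,M)[0]).astype(int)
a=cv2.resize(im[max(0,y-110):y+110,x-110:x+110],(300,300))
im,d,p,M=shot("top"); b=cv2.resize(im[40:440],(500,312))[:300]
cv2.imwrite("pics/n12.png",np.hstack([a,b])[:,:,::-1])
for t in("tray","cart1","stray1"):
  for r in ctrl.outline_of("top",t):
    P,_=cloud(d,p,M,np.array(r["region"]))
    if len(P)>10: print(t,round(r["score"],2),np.round(r["position"]),np.round(np.median(P,0),3),*rect(P))
E
```

```text
[ 0.4593 -0.4497  0.1887]
tray 0.69 [298. 192.] [0.605 0.035 0.1  ] [613.   32.1] [62.2 34.9] 65.8
tray 0.61 [198. 248.] [0.456 0.293 0.012] [463.6 302.9] [212.4 173.5] 5.1
tray 0.55 [464. 375.] [ 0.156 -0.384  0.009] [ 206.3 -330.2] [238.  207.9] 52.8
cart1 0.53 [202. 266.] [0.412 0.281 0.064] [414.1 281.8] [64.4 32.3] 8.1
cart1 0.32 [159. 320.] [0.275 0.384 0.04 ] [274.8 395.6] [ 36.3 153.6] 6.2
stray1 0.74 [201. 250.] [0.456 0.292 0.012] [463.8 303. ] [216.9 173.5] 5.1
stray1 0.56 [389. 147.] [ 0.76  -0.196  0.026] [ 765.1 -200.7] [66.2 45.1] 42.7
stray1 0.5 [202. 229.] [0.507 0.287 0.035] [506.9 288.5] [54.9 31.3] 4.2
```

View pics/n12.png

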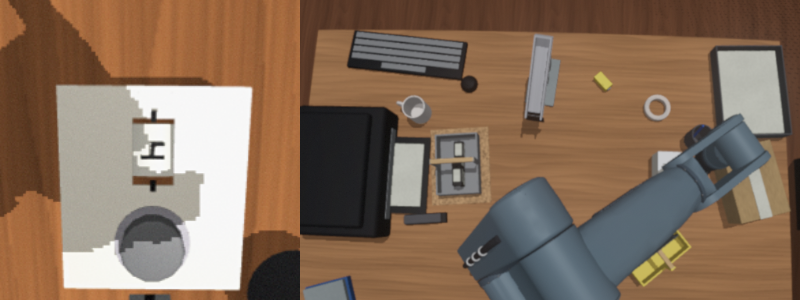

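The drum shows 4, centred between its index marks at (152,150). The top view shows the tray on the mat with the cartridges inside, the chute empty and no stray left on the desk. Handing in.

```bash
python3 -c "
from bench import ctrl
print(ctrl.hand_in())"
```

```text
the job is handed in; nothing more can be done
None
```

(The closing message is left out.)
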